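# Tighten the grinder's clamp nut with the pin spanner and put its spares away

### The arm

A 6-joint arm with a two-finger parallel gripper is mounted at the origin on the work surface. World frame = base frame: x ahead of the robot, y to its left, z up, the work surface at z = 0. Lengths are in m, angles in rad, forces in N, time in s.
With the tool pointing down it reaches from about 0.425 to 0.95 m from the base axis. Payload 3.5 kg.
Tool frame: the origin (TCP) lies midway between the tips of the shut fingers; the grasp point (between the pads) lies 19 mm behind it (ctrl.pinch_z is the distance from the TCP to the grasp point, in m); z points along the fingers, y is the line along which they close (so a half turn about z gives the same grasp; the last joint's range is limited). The gripper opens to 85 mm and grips with 20 to 120 N. Pads are 22 mm wide; open, the fingers measure 114 mm over their backs; the gripper's body (76 mm by 85 mm) begins 54 mm behind the grasp point. The pads swing forward as they close: fully open they stand 13 mm farther back than shut.
Start: joints at [1.115, 0.286, 1.577, -0, 1.279, -0.15], TCP at [0.203, 0.644, 0.231] pointing down, gripper open.
Joint ranges: [-2.77, 2.77], [-0.9, 2.22], [0.21, 2.48], [-1.53, 4.67], [0.24, 2.81], [-2.84, 2.84]. Speed limits (rad/s): [2.79, 2.79, 3.14, 3.14, 3.14, 3.14].

### API

Orientations are given as a unit quaternion [x, y, z, w].
In Python, from plant import get_state, viewer, sign_off, ctrl gives the robot as it stands. The module is installed in compiled form; this text tells all that it offers.
- The arm moves only by the shell command python3 -m handwheel 'ROWS' [FORCE]. ROWS is JSON, a list that holds one entry, the list of rows, each a list of 5 numbers: the finger opening in m, from 0 to 0.0854, then the shift along the tool's x, y, z in m, then the turn about the tool's z in degrees. In form: [[[claw, x, y, z, spin], ...]]. A call has 1 to 12 rows; each row shifts and turns the commanded pose from where the row before left it, along the tool's axes as they then stand; what a row does not reach is not made up. A row lasts 1/12 s, in which the tool goes at most 41.7 mm and 7.16 degrees, less where a joint would pass 70% of its speed; a pose out of reach is approached as far as the arm can. A call is refused whole if a number of a shift passes 0.0417 or a number of a turn 7.16, either way. A call with a gripper value outside its range is refused whole. The fingers move at their own pace and stop on an object; FORCE is the grip in N (left out, the last holds). Time passes only in rows, so rows that do not move let the fingers close. It gives the time, the measured TCP pose, the force, the opening and the grip force at its end, in the units of the state.
- get_state(): the state, without advancing time (a new reading comes with each control period).
- viewer.read_camera(name): name is "scene" or "top" or "wrist"; returns the picture (400x640x3 uint8, blue, green, red); there is no depth.
- viewer.camera_params(name): a dict with "fov_y" (degrees; the focal length in pixels is half the picture's height over the tangent of half this angle, whatever the lens; pixels are square), "cx", "cy" (the principal point, pixels), "k1" (the pictures are not rectified: a ray, as slopes to the right and down, at radius r is drawn at 1 + k1 r^2 times it, then the intrinsics apply), "xyz" and "attitude" of the camera in the world; the wrist camera has in their place "hand_eye" (4x4, takes a point from camera to tool coordinates, whose origin is the TCP and whose axes are the flange's). Camera axes: x right, y up, looking along -z (the intrinsics and any distortion apply to the point x, -y, -z); pixel columns grow to the right and rows downward; lengths in m; the calibration is good to about 2 mm. A picture is of the moment at which its call begins: read the wrist's pose just before it. camera_params takes no time and is no camera call.
- sign_off(): hands the job in; it is judged then, once.
Trained networks look in the newest picture that a camera, given by its name, has taken for a name from the list of things; names that differ only in an ending like _2 or _b are one class to them, and where a whole thing is asked for, a point or a joint stands for the part that bears it (a point fixed in the world has none). Each returns a list of dicts, best first, with "confidence" (0 to 1); they miss things now and then, are a little off and sometimes report something else, mostly with a low value. They report only what shows in the picture. A call takes as long as a camera call. They do not tell look-alikes from the thing itself.
- viewer.look_for(camera, name): "extent" ([left, top, width, height] as shares, 0 to 1, of the picture: columns of its width, rows of its height, round what is visible of it).
- viewer.outline_of(camera, name): "mask" (400x640 bool, what is visible of it) and "extent" ([left, top, width, height] as shares, 0 to 1, of the picture: columns of its width, rows of its height, round what is visible of it).
- viewer.pinpoint(camera, name): "xy" ([column, row] as shares, 0 to 1, of the picture: columns of its width, rows of its height: a listed point, or the origin of a listed thing).
The state is a dict: "time": time; "qpos": joint angles; "dq": joint speeds; "joint_efforts": joint torques, N m; "eef_pos": TCP position; "tcp_rot": TCP orientation; "contact_force": force on the tool from outside, world axes, zero at the start; "wrist_torque": the same for the moment, N m; "opening": opening from 0.0 (shut) to 1.0 (fully open); "finger_force": force on a finger pad.
Only numpy, scipy, OpenCV 4.12 (cv2) and the standard library are available. Lean on these libraries where they do the work, as an engineer would, in place of code of your own. Each camera call takes 0.05 s, during which the arm holds its last target. There are 200 camera calls.

### The job

Finish the disc change on the angle grinder: fit both pins of the pin spanner into the two holes of the clamp nut and turn it clockwise until it stops, and put the spanner back in its stand the way it stood. Gather the grinder's loose spare parts (the two to four round ones lying on the bench) into the steel tray, and slide the loaded tray fully home into the open bottom slot of the rack. Leave the other things on the bench where they are.

Things in the scene. Friction and masses are not known exactly. Their poses are not given: they have to be found in the camera images.
- grinder: Angle grinder fixed to the bench, spindle up. Origin on the bench below the spindle axis; its motor body runs 335 mm along the grinder's +x, up to 82 mm high. The disc (150 mm diameter) has its top 81 mm above the bench; the clamp nut sits on it.
- clamp_nut (a joint): Round steel clamp nut, 58 mm diameter, 12 mm thick, on the vertical spindle axis; its top is 93 mm above the bench. Value in rad: starts at 0 to 0.35, grows as the nut turns CLOCKWISE seen from above, stops hard at 2.2 (tight). It drags with about 0.25 N m and stays where it is left.
- nut_face (a point): Centre of the nut's flat top face, turning with the nut; its x axis runs through both holes, z up.
- hole_a (a point): Mouth of one of the nut's two round pin holes (9 mm diameter, 10 mm deep), 17 mm from the axis, in the top face.
- hole_b (a point): Mouth of the other pin hole, across the axis from hole_a.
- stand: Fixed spanner stand: 100 x 56 x 4 mm steel base plate with a wooden block, 78 x 31 mm, rising to 20 mm above the bench. A groove in the block, along the stand's x, 62 mm long, 11 mm wide, 16 mm deep, takes both spanner pins; the spanner's head rests on the block. Origin under its centre on the bench.
- spanner: Steel T-handled pin spanner, 0.25 kg, standing pins down in the stand, bar along the stand's x. Origin: centre of the head's underside, z up; 20 mm above the bench when in the stand. Two 6 mm pins, tapered tips, point down 9 mm at x = +-17 mm. Head 56 x 18 x 8 mm; neck 30 x 13 mm; handle bar along x 90 mm long, 14 mm thick (y), z 20 to 46 mm. Alike after a half turn.
- pin_a (a point): Tip of the spanner's pin at x = +17 mm, 9 mm below its origin.
- pin_b (a point): Tip of the spanner's pin at x = -17 mm, 9 mm below its origin.
- spare_nut: Spare part (may be absent): round steel nut lying flat, 44 mm diameter, 14 mm high. Origin: centre of the underside, z up. 0.12 kg.
- flange: Spare part (may be absent): steel flange, 48 mm diameter rim 10 mm high, with a hub 26 mm diameter to 17 mm height. Origin: centre of the underside, z up. 0.12 kg.
- cup_brush: Spare part (may be absent): brass wire cup brush standing bristles down, 60 mm diameter at the bottom, about 52 mm at 14 to 22 mm height, with a steel neck 22 mm diameter from 24 to 38 mm height. Origin: centre of the underside, z up. 0.16 kg.
- spacer: Spare part (may be absent): steel spacer sleeve standing upright, 36 mm diameter, 26 mm high. Origin: centre of the underside, z up. 0.15 kg.
- backing_pad: Spare part (may be absent): black rubber backing pad, 52 mm diameter and 12 mm thick, with a hub 24 mm diameter from 15 to 22 mm height. Origin: centre of the underside, z up. 0.10 kg.
- tray: Loose shallow steel tray, 0.35 kg, 180 (x) x 150 (y) x 22 mm high, walls and floor 3 mm, on the bench in front of the rack. Origin: centre of the underside. Upright handle post at x = -165 mm (75 mm out from the tray's front wall), 18 mm in x, 20 mm in y, 60 mm high, on a 3 mm tongue 40 mm wide. +x is the end that enters the rack first. Slide it along the bench by its post.
- rack: Fixed grey steel rack, 74 mm high. Origin: centre of its mouth, on the bench; it runs 190 mm along its +x (the way in). Bottom slot: on the bench, 160 mm wide, 52 mm high; flared cheeks stand 23 mm out of the mouth, about 184 mm apart. The slot above is filled. Home, against the back wall, the tray's origin is at x = 96 mm, y = 0 in the rack's frame, its post 69 mm before the mouth.
- tube_a: Bystander: rusty square tube offcut 45 x 40 x 45 mm high, loose, among the spare parts. Origin: centre of the underside.
- tube_b: Bystander: rusty square tube offcut 100 x 40 x 60 mm high, loose. Origin: centre of the underside.
- magnet: Bystander: red welding magnet 70 x 70 x 18 mm, loose. Origin: centre of the underside.
- tape: Bystander: yellow tape measure 65 x 34 x 62 mm, loose. Origin: centre of the underside.
Things that resemble listed ones, but are neither listed nor needed, are in the scene too. Of the things that look like the backing_pad, the largest one is meant. Leave any red or yellow look-alike of the spacer alone.

How it is judged:
On the way, in this order (a step that is already met when the one before it is completed fails the run):
1. both spanner pins are down in the nut's two holes while the nut is still loose (z of each of pin_a, pin_b in the frame of nut_face below -0.004 m and (horizontal distance between pin_a and hole_a below 0.004 m or horizontal distance between pin_a and hole_b below 0.004 m) and (horizontal distance between pin_b and hole_a below 0.004 m or horizontal distance between pin_b and hole_b below 0.004 m) and value of joint clamp_nut below 0.5 rad), for 0.2 s.
2. with both pins still in the holes, the nut has been turned clockwise to its stop (z of each of pin_a, pin_b in the frame of nut_face below -0.004 m and (horizontal distance between pin_a and hole_a below 0.004 m or horizontal distance between pin_a and hole_b below 0.004 m) and (horizontal distance between pin_b and hole_a below 0.004 m or horizontal distance between pin_b and hole_b below 0.004 m) and value of joint clamp_nut above 2.12 rad), for 0.1 s.
At the end, for the whole second after the job is handed in: The nut stands within 0.08 rad of its stop; the spanner stands upright in its stand, pins in the groove, within 12 mm of the stand's centre; every spare part present lies inside the tray; the tray is home in the rack's bottom slot within 10 mm of the back stop and 8 mm sideways; all at rest (value of joint clamp_nut above 2.12 rad and horizontal distance between spanner and stand below 0.012 m and z of spanner in the frame of stand between 0.015 and 0.024 m and angle between spanner's own z axis and vertical below 0.12 rad and x of tray in the frame of rack between 0.086 and 0.102 m and y of tray in the frame of rack between -0.008 and 0.008 m and angle between tray's own z axis and vertical below 0.05 rad and linear speed of each of tray, spanner, spare_nut, flange, cup_brush, spacer, backing_pad below 0.02 m/s and x of spare_nut in the frame of tray between -0.088 and 0.088 m and y of spare_nut in the frame of tray between -0.073 and 0.073 m and z of spare_nut in the frame of tray between -0.002 and 0.036 m and x of flange in the frame of tray between -0.088 and 0.088 m and y of flange in the frame of tray between -0.073 and 0.073 m and z of flange in the frame of tray between -0.002 and 0.036 m and x of cup_brush in the frame of tray between -0.088 and 0.088 m and y of cup_brush in the frame of tray between -0.073 and 0.073 m and z of cup_brush in the frame of tray between -0.002 and 0.036 m and x of spacer in the frame of tray between -0.088 and 0.088 m and y of spacer in the frame of tray between -0.073 and 0.073 m and z of spacer in the frame of tray between -0.002 and 0.036 m and x of backing_pad in the frame of tray between -0.088 and 0.088 m and y of backing_pad in the frame of tray between -0.073 and 0.073 m and z of backing_pad in the frame of tray between -0.002 and 0.036 m); the robot touches nothing.
It fails at once if a bystander is displaced by more than 30 mm (distance of any of tube_a, tube_b, magnet, tape from where it was at the start of the episode above 0.03 m).
Of spare_nut, flange, cup_brush, spacer, backing_pad only 2 to 4 are there at a start; the rules pass over those that are not, and their reading is None.
At some moment in a run one of spare_nut, flange, cup_brush, spacer, backing_pad may be knocked a few centimetres aside while the robot is not near it.
It also fails if it takes over 210 s, if anything falls off the work surface, if the arm or the gripper's body presses on something with over 40 N, if the wrist force passes 120 N, or if a joint passes its speed limit or range.

## Working session

There is one attempt and no reset: what is moved stays moved. The work goes in short steps, Python scripts to look and compute and a shell command to move; the robot and the scene stay as the last step left them, time stands still between calls to the robot, and variables do not carry over. Pictures are saved under pics/ and viewed, at most 14 in all, crops included, and the job is handed in when it is done.

```bash
mkdir -p pics; ls; cat > h.py <<'E'
import numpy as np, cv2, json
from scipy.spatial.transform import Rotation as R
from plant import get_state, viewer, ctrl
def cam(name, st=None):
    p=viewer.camera_params(name); f=200/np.tan(np.radians(p['fov_y'])/2)
    if 'hand_eye' in p:
        st=st or get_state(); T=np.eye(4); T[:3,:3]=R.from_quat(st['tcp_rot']).as_matrix(); T[:3,3]=st['eef_pos']
        M=T@np.array(p['hand_eye'])
    else:
        M=np.eye(4); a=np.array(p['attitude'],float)
        M[:3,:3]=a if a.shape==(3,3) else R.from_quat(a).as_matrix(); M[:3,3]=p['xyz']
    return dict(f=f,cx=p['cx'],cy=p['cy'],k1=p['k1'],M=M)
def ray(c,u,v):
    d=np.array([(u-c['cx'])/c['f'],(v-c['cy'])/c['f']]); s=d.copy()
    for _ in range(30): s=d/(1+c['k1']*(s@s))
    r=c['M'][:3,:3]@np.array([s[0],-s[1],-1]); return c['M'][:3,3],r
def at(c,u,v,z):
    o,r=ray(c,u,v); return o+r*(z-o[2])/r[2]
def proj(c,P):
    q=c['M'][:3,:3].T@(np.asarray(P)-c['M'][:3,3]); s=np.array([q[0],-q[1]])/-q[2]
    s=s*(1+c['k1']*(s@s)); return s*c['f']+[c['cx'],c['cy']]
def shot(name,fn=None):
    c=cam(name); im=np.array(viewer.read_camera(name))
    if fn: cv2.imwrite('pics/'+fn,im)
    return c,im
E
python3 - <<'E'
from h import *
print({k:v for k,v in get_state().items()}, ctrl.pinch_z)
for n in('scene','top','wrist'):
    print(n,viewer.camera_params(n))
c,im=shot('top','top0.png'); shot('scene','scene0.png')
for n,z in [('grinder',0),('nut_face',.093),('hole_a',.093),('stand',0),('spanner',.02),('pin_a',.011),('spare_nut',0),('flange',0),('cup_brush',0),('spacer',0),('backing_pad',0),('tray',0),('rack',0),('tube_a',0),('tube_b',0),('magnet',0),('tape',0)]:
    for d in viewer.pinpoint('top',n)[:4]:
        u,v=d['xy'][0]*640,d['xy'][1]*400
        print(n,round(d['confidence'],2),round(u,1),round(v,1),at(c,u,v,z).round(4)[:2])
E
```

```text
pics
{'time': 0.0, 'qpos': array([ 1.11499146e+00,  2.87172255e-01,  1.57817884e+00, -7.23729956e-07,
        1.27860618e+00, -1.49966267e-01]), 'dq': array([-0.00073942, -0.00056091,  0.00115019, -0.00190987,  0.00034866,
        0.00064329]), 'joint_efforts': array([ 2.45199453e-04, -4.05980551e+01, -2.92619938e+01, -1.21534349e-04,
        6.05731897e-03, -6.01343316e-06]), 'eef_pos': array([0.20289446, 0.64309345, 0.22994179]), 'tcp_rot': array([ 1.52323802e-01,  9.88329936e-01, -1.12859672e-03, -3.52324417e-04]), 'contact_force': array([ 0.92362251, -0.37268224, -1.19277256]), 'wrist_torque': array([-0.01101775, -0.00149901, -0.06378952]), 'finger_force': 0.0, 'opening': 1.0014047415737386} 0.0187
scene {'fov_y': 56.63742053631226, 'cx': 318.51039372473514, 'cy': 198.29993824095223, 'k1': -0.07561625348832167, 'xyz': array([ 1.19856814, -0.21876996,  0.6663285 ]), 'attitude': array([0.35784122, 0.2444083 , 0.50166851, 0.74869416])}
top {'fov_y': 49.8055217889941, 'cx': 322.43344178720736, 'cy': 202.49822065171938, 'k1': 0.028189311836368153, 'xyz': array([0.39265745, 0.03815543,
[... 1156 characters left out ...]
 0.63 308.6 230.4 [0.434  0.0888]
spacer 0.56 338.2 260.2 [0.3606 0.0162]
spacer 0.46 293.5 261.4 [0.3581 0.126 ]
backing_pad 0.71 370.3 258.3 [ 0.3649 -0.0626]
backing_pad 0.56 306.5 152.9 [0.6292 0.094 ]
backing_pad 0.53 344.1 188.4 [ 5.383e-01 -1.000e-04]
tray 0.74 235.7 185.7 [0.5468 0.2715]
tray 0.38 342.1 188.5 [0.538 0.005]
rack 0.78 253.4 126.7 [0.6977 0.2289]
rack 0.71 344.1 151.3 [ 0.6325 -0.0009]
tube_a 0.73 402.7 126.8 [ 0.6943 -0.1492]
tube_a 0.63 345.2 152.6 [ 0.6292 -0.0036]
tube_b 0.73 402.7 126.8 [ 0.6943 -0.1492]
tube_b 0.63 345.2 152.6 [ 0.6292 -0.0036]
magnet 0.95 161.9 191.4 [0.5334 0.456 ]
magnet 0.73 347.3 151.6 [ 0.6318 -0.009 ]
tape 0.62 475.3 278.0 [ 0.3171 -0.3156]
```

View pics/top0.png

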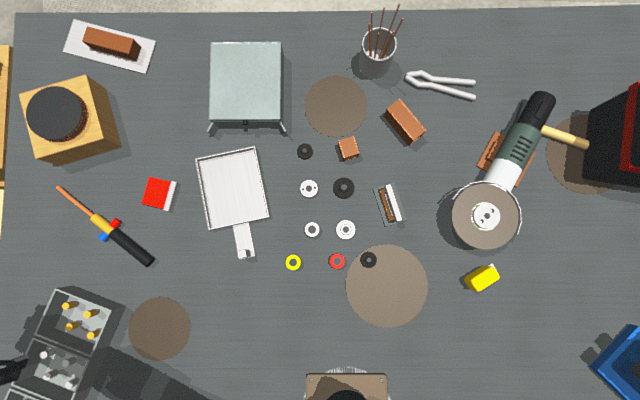

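View pics/scene0.png

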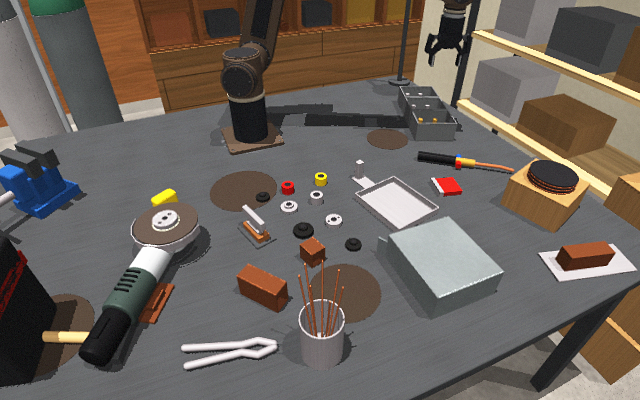

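Top picture: three black pads at (305,151), (344,188) and (369,260), of which (344,188) looks largest. Pale round parts are at (309,188), (312,230) and (346,229). Yellow (293,262) and red (337,261) are spacer look-alikes. I'll confirm in an enlarged crop.

```bash
python3 - <<'E'
from h import *
im=cv2.imread('pics/top0.png')
a=cv2.resize(im[135:275,280:420],None,fx=4,fy=4,interpolation=cv2.INTER_CUBIC)
cv2.imwrite('pics/crop1.png',a)
c,im=shot('top')
g=cv2.cvtColor(im,cv2.COLOR_BGR2GRAY)
print('nut',[ (round(d['xy'][0]*640,1),round(d['xy'][1]*400,1),round(d['confidence'],2)) for d in viewer.pinpoint('top','nut_face')])
for n,zs in [('backing_pad',.012),('spare_nut',.014),('flange',.01),('spacer',.026),('cup_brush',.02),('tray',.022),('spanner',.046)]:
    for d in viewer.outline_of('top',n)[:4]:
        m=np.argwhere(d['mask'])[:,::-1].astype(np.float32)
        if len(m)<10: continue
        (u,v),(w,h),an=cv2.minAreaRect(m); p=at(c,u,v,zs); k=np.linalg.norm(at(c,u+1,v,zs)-p)
        box=cv2.boxPoints(((u,v),(w,h),an)); q=[at(c,*b,zs) for b in box]; e0=q[1]-q[0]
        print(n,round(d['confidence'],2),round(u,1),round(v,1),p[:2].round(4),'mm',round((w+1)*k*1e3,1),round((h+1)*k*1e3,1),'edge ang',round(np.degrees(np.arctan2(e0[1],e0[0])),1), round(np.linalg.norm(e0)*1e3))
E
```

```text
nut [(486.6, 217.5, 0.95)]
backing_pad 0.85 343.5 187.5 [0.5389 0.0019] mm 51.3 51.3 edge ang -45.1 49
backing_pad 0.53 305.0 151.0 [0.6314 0.0971] mm 37.4 42.4 edge ang -90.4 40
backing_pad 0.51 368.5 259.0 [ 0.3636 -0.0571] mm 41.1 38.7 edge ang -90.2 36
backing_pad 0.17 391.5 203.0 [ 0.4998 -0.1155] mm 92.9 26.4 edge ang -71.8 24
spare_nut 0.54 308.6 188.7 [0.5362 0.0881] mm 44.4 43.3 edge ang -63.5 41
flange 0.58 345.0 229.0 [ 0.4366 -0.0009] mm 46.5 46.5 edge ang -90.3 44
spacer 0.58 391.6 203.1 [ 0.4982 -0.1136] mm 92.3 26.7 edge ang -73.9 24
spacer 0.5 293.0 262.0 [0.3575 0.125 ] mm 36.0 36.0 edge ang -90.2 34
spacer 0.47 337.0 260.5 [0.3607 0.0196] mm 33.5 35.9 edge ang -90.2 34
tray 0.81 235.6 204.7 [0.4966 0.2663] mm 264.2 153.8 edge ang -78.6 153
spanner 0.83 391.8 202.9 [ 0.4965 -0.1113] mm 92.9 25.6 edge ang -71.8 23
```

View pics/crop1.png

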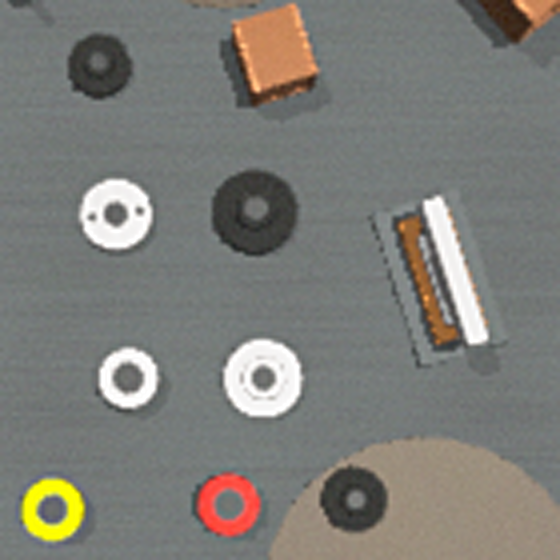

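The crop confirms four parts:
- spare_nut (309,188), with the two-hole face, 44 mm.
- backing_pad (344,188), the largest of the three black pads at 51 mm; the others are about 40 mm.
- Grey steel spacer (312,230); the yellow and red ones are left alone.
- flange (346,229).

The spanner bar lies at about 17°. I'll start moving toward the stand.

```bash
cat >> h.py <<'E'
def yaw(st):
    m=R.from_quat(st['tcp_rot']).as_matrix(); return np.degrees(np.arctan2(m[1,1],m[0,1]))
def plan(x=None,y=None,z=None,ty=None):
    "shift in tool axes to reach world target, and spin (tool y axis world angle ty, deg)"
    st=get_state(); p=np.array(st['eef_pos']); t=np.array([a if a is not None else b for a,b in zip((x,y,z),p)])
    m=R.from_quat(st['tcp_rot']).as_matrix(); d=m.T@(t-p)
    s=0 if ty is None else -(ty-yaw(st))
    print('tcp',p.round(4),'ty',round(yaw(st),2),'d mm',(d*1e3).round(1),'len',round(np.linalg.norm(d)*1e3),'spin',round(s,1),'q6',round(np.degrees(st['qpos'][5]),1),'F',np.round(st['contact_force'],1),'t',round(st['time'],1))
E
python3 -m handwheel '[[[0.085,-0.0295,-0.025,0,0],[0.085,-0.0295,-0.025,0,0],[0.085,-0.0295,-0.025,0,0],[0.085,-0.0295,-0.025,0,0],[0.085,-0.0295,-0.025,0,0],[0.085,-0.0295,-0.025,0,0],[0.085,-0.0295,-0.025,0,0],[0.085,-0.0295,-0.025,0,0],[0.085,-0.0295,-0.025,0,0],[0.085,-0.0295,-0.025,0,0],[0.085,-0.0295,-0.025,0,0],[0.085,-0.0295,-0.025,0,0]]]' 30
python3 -c "
from h import *
plan(0.4925,-0.1134,.23,107)"
```

```text
time: 2.4
eef_pos: [0.4511, 0.2493, 0.2317]
tcp_rot: [0.152, 0.988, 0.0, 0.0]
contact_force: [0.4, 0.9, -0.0]
opening: 0.992
finger_force: 0.0
tcp [0.4511 0.2493 0.2317] ty 72.48 d mm [-148.6 -333.5    1.7] len 365 spin -34.5 q6 -54.8 F [ 0.4  0.9 -0. ] t 2.4
```

```bash
python3 -m handwheel '[[[0.085,-0.0149,-0.0333,0,0],[0.085,-0.0149,-0.0333,0,0],[0.085,-0.0149,-0.0333,0,0],[0.085,-0.0149,-0.0333,0,0],[0.085,-0.0149,-0.0333,0,0],[0.085,-0.0149,-0.0333,0,0],[0.085,-0.0149,-0.0333,0,0],[0.085,-0.0149,-0.0333,0,0],[0.085,-0.0149,-0.0333,0,0],[0.085,-0.0149,-0.0333,0,0]]]'
python3 -m handwheel '[[[0.085,0,0,0,-6.9],[0.085,0,0,0,-6.9],[0.085,0,0,0,-6.9],[0.085,0,0,0,-6.9],[0.085,0,0,0,-6.9],[0.085,0,0,0,0],[0.085,0,0,0,0]]]'
cat > sp.py <<'E'
from h import *
import sys
c,im=shot('wrist',sys.argv[1])
for n,z in [('stand',0),('spanner',.02),('pin_a',.011)]:
    for d in viewer.pinpoint('wrist',n)[:3]:
        u,v=d['xy'][0]*640,d['xy'][1]*400
        print(n,round(d['confidence'],2),round(u,1),round(v,1),at(c,u,v,z).round(4)[:2])
for n,z in [('spanner',.046),('stand',.02)]:
    for d in viewer.outline_of('wrist',n)[:2]:
        m=np.argwhere(d['mask'])[:,::-1].astype(np.float32)
        (u,v),(w,h),an=cv2.minAreaRect(m); q=np.array([at(c,*b,z) for b in cv2.boxPoints(((u,v),(w,h),an))])
        e=[q[1]-q[0],q[2]-q[1]]; e.sort(key=np.linalg.norm)
        print(n,round(d['confidence'],2),(round(u),round(v)),q.mean(0)[:2].round(4),[round(np.linalg.norm(k)*1e3,1) for k in e],'long ang',round(np.degrees(np.arctan2(e[1][1],e[1][0])),1))
plan()
E
python3 sp.py w1.png
```

```text
time: 3.23
eef_pos: [0.4922, -0.1133, 0.2317]
tcp_rot: [0.152, 0.988, -0.0, 0.0]
contact_force: [0.6, -0.5, 0.4]
opening: 0.994
finger_force: 0.0
time: 3.82
eef_pos: [0.4923, -0.1114, 0.2315]
tcp_rot: [-0.146, 0.989, -0.0, 0.0]
contact_force: [0.9, 0.9, -0.8]
opening: 0.995
finger_force: 0.0
stand 0.69 317.5 175.2 [ 0.501  -0.1126]
spanner 0.79 315.5 175.2 [ 0.4976 -0.116 ]
spanner 0.39 384.6 223.1 [ 0.5337 -0.0083]
pin_a 0.78 319.0 160.1 [ 0.4791 -0.117 ]
pin_a 0.6 319.4 186.8 [ 0.513  -0.1062]
pin_a 0.4 118.5 106.7 [ 0.4861 -0.3795]
spanner 0.79 (318, 179) [ 0.4974 -0.1119] [np.float64(17.2), np.float64(95.1)] long ang 17.1
stand 0.66 (319, 172) [ 0.4933 -0.1127] [np.float64(51.8), np.float64(94.7)] long ang 17.9
stand 0.61 (444, 239) [0.533  0.0792] [np.float64(40.9), np.float64(45.9)] long ang 64.0
tcp [ 0.4923 -0.1114  0.2314] ty 106.93 d mm [0. 0. 0.] len 0 spin 0 q6 -131.2 F [-0.3 -0.2  0.1] t 4.1
```

View pics/w1.png

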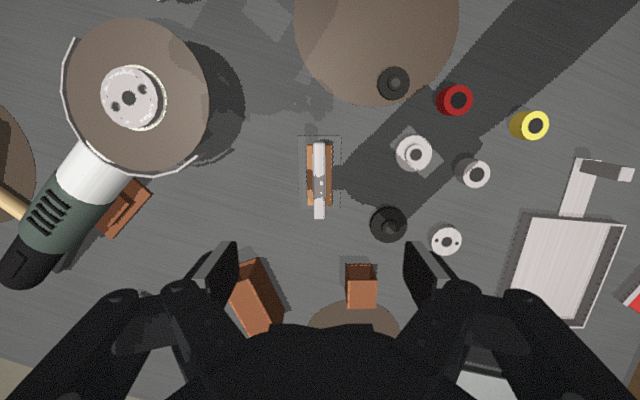

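Wrist view: the spanner is upright in the stand at (319,178), nothing is near it, and the nut is at (130,98). I'll descend on the bar and get the nut geometry from this same picture's networks.

```bash
python3 - <<'E'
from h import *
c=cam('wrist')
for n,z in [('nut_face',.093),('hole_a',.093)]:
    for d in viewer.pinpoint('wrist',n)[:3]:
        u,v=d['xy'][0]*640,d['xy'][1]*400
        print(n,round(d['confidence'],2),round(u,1),round(v,1),at(c,u,v,z).round(4)[:2])
plan(.4975,-.112,.036,107)
E
```

```text
nut_face 0.98 127.9 97.6 [ 0.4616 -0.315 ]
nut_face 0.18 409.7 155.5 [ 0.4358 -0.0348]
hole_a 0.92 118.1 108.8 [ 0.4748 -0.3233]
hole_a 0.87 142.6 89.7 [ 0.4504 -0.3017]
tcp [ 0.4923 -0.1113  0.2313] ty 106.96 d mm [ -4.8  -2.2 195.3] len 195 spin -0.0 q6 -131.2 F [ 0.8 -0.2  0.5] t 4.2
```

```bash
python3 -m handwheel '[[[0.06,-0.0048,-0.0022,0.03,0],[0.06,0,0,0.03,0],[0.06,0,0,0.03,0],[0.06,0,0,0.03,0],[0.06,0,0,0.025,0],[0.06,0,0,0.02,0],[0.06,0,0,0.015,0],[0.06,0,0,0.012,0],[0.06,0,0,0.003,0],[0.06,0,0,0,0]]]'
python3 -m handwheel '[[[0,0,0,0,0],[0,0,0,0,0],[0,0,0,0,0],[0,0,0,0,0],[0,0,0,0,0],[0,0,0,0,0],[0,0,0,0,0],[0,0,0,0,0]]]' 60
python3 -c "
from h import *
plan(.4975,-.112,.036,107)"
```

```text
time: 5.05
eef_pos: [0.4971, -0.1119, 0.0356]
tcp_rot: [-0.148, 0.989, 0.0, -0.001]
contact_force: [0.3, -0.1, 0.4]
opening: 0.704
finger_force: 0.0
time: 5.72
eef_pos: [0.4984, -0.1125, 0.0375]
tcp_rot: [-0.148, 0.989, -0.001, 0.001]
contact_force: [-0.4, 0.5, 5.8]
opening: 0.15
finger_force: 59.4
tcp [ 0.4984 -0.1125  0.0375] ty 106.99 d mm [0.8 0.7 1.5] len 2 spin -0.0 q6 -131.1 F [-0.4  0.5  5.8] t 5.7
```

```bash
python3 -m handwheel '[[[0,0,0,-0.01,0],[0,0,0,-0.02,0],[0,0,0,-0.02,0],[0,0,0,-0.03,0],[0,0,0,-0.03,0],[0,0,0,-0.03,0],[0,0,0,0,0],[0,0,0,0,0]]]'
cat > held.py <<'E'
from h import *
import sys
st=get_state(); c,im=shot('wrist',sys.argv[1]); T=np.array(st['eef_pos']); m=R.from_quat(st['tcp_rot']).as_matrix()
zt=float(sys.argv[2])  # TCP height above spanner origin
for n,z in [('spanner',0),('pin_a',-.009)]:
    for d in viewer.pinpoint('wrist',n)[:3]:
        u,v=d['xy'][0]*640,d['xy'][1]*400; p=at(c,u,v,T[2]-zt+z)
        print(n,round(d['confidence'],2),round(u,1),round(v,1),p.round(4),'tool mm',(m.T@(p-T)*1e3).round(1))
plan()
E
python3 held.py w2.png 0.0165
```

```text
time: 6.38
eef_pos: [0.4981, -0.1123, 0.1779]
tcp_rot: [-0.148, 0.989, -0.001, 0.001]
contact_force: [-0.4, 0.2, -3.3]
opening: 0.152
finger_force: 58.7
spanner 0.68 318.8 231.1 [ 0.496  -0.1136  0.1614] tool mm [ 2.5 -0.6 16.5]
tcp [ 0.4959 -0.1113  0.1738] ty 106.98 d mm [0. 0. 0.] len 0 spin 0 q6 -131.1 F [ 0.2 -0.4 -2.5] t 6.5
```

View pics/w2.png

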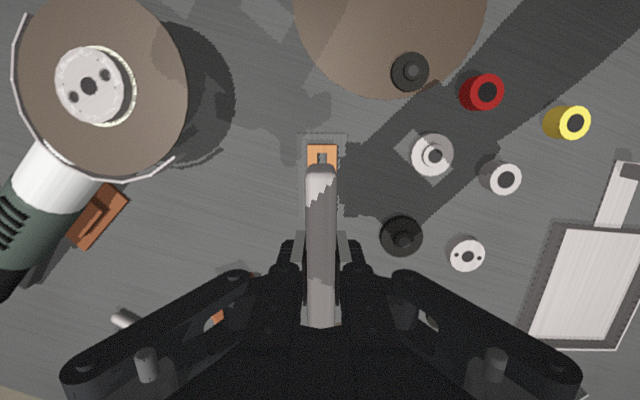

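```bash
python3 - <<'E'
from h import *
im=cv2.imread('pics/w2.png'); a=im[140:340,270:370]; cv2.imwrite('pics/crop2.png',cv2.resize(a,None,fx=3,fy=3))
p=viewer.camera_params('wrist'); M=np.array(p['hand_eye']); f=200/np.tan(np.radians(p['fov_y'])/2)
c=dict(f=f,cx=p['cx'],cy=p['cy'],k1=p['k1'],M=M)
for z in(-.0295,-.0035,0.0085):
  for x in (45,28,-28,-45): print(z,x,proj(c,[x/1e3,0,z]).round(1))
plan()
E
```

```text
-0.0295 45 [319.3 179.1]
-0.0295 28 [319.4 218.3]
-0.0295 -28 [319.5 326.8]
-0.0295 -45 [319.6 354.3]
-0.0035 45 [319.5 167.6]
-0.0035 28 [319.6 200.4]
-0.0035 -28 [319.7 294.3]
-0.0035 -45 [319.7 318.9]
0.0085 45 [319.6 163.6]
0.0085 28 [319.6 194.1]
0.0085 -28 [319.7 282.3]
0.0085 -45 [319.8 305.8]
tcp [ 0.4959 -0.1113  0.1738] ty 106.98 d mm [0. 0. 0.] len 0 spin 0 q6 -131.1 F [ 0.2 -0.4 -2.5] t 6.5
```

View pics/crop2.png

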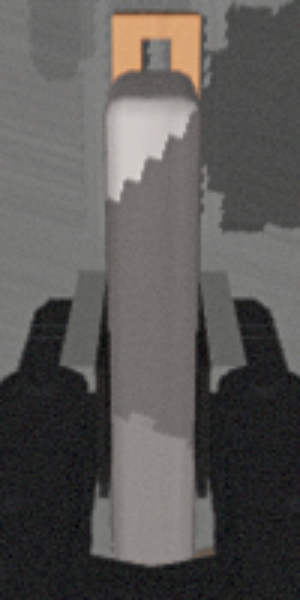

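The held bar's near end is at (320,172), where a centred bar would show at row 179. So the spanner sits about +2.5 mm along tool x, in agreement with the network. Next I turn to the hole line and move beside the nut for a close look.

```bash
python3 -m handwheel '[[[0,0,0,0,6.45],[0,0,0,0,6.45],[0,0,0,0,6.45],[0,0,0,0,6.45],[0,0,0,0,6.45],[0,0,0,0,6.45],[0,0,0,0,6.45],[0,0,0,0,6.45],[0,0,0,0,6.45],[0,0,0,0,0]]]'
python3 -c "
from h import *
plan(.52,-.367,.165,49)"
```

```text
time: 7.37
eef_pos: [0.4961, -0.1115, 0.1737]
tcp_rot: [0.352, 0.936, 0.0, -0.002]
contact_force: [-0.4, -0.1, -2.8]
opening: 0.152
finger_force: 58.7
tcp [ 0.4961 -0.1115  0.1737] ty 48.82 d mm [-186.3 -176.6    8.1] len 257 spin -0.2 q6 -72.9 F [-0.4 -0.1 -2.8] t 7.4
```

```bash
python3 -m handwheel '[[[0,-0.0233,-0.0221,0.001,0],[0,-0.0233,-0.0221,0.001,0],[0,-0.0233,-0.0221,0.001,0],[0,-0.0233,-0.0221,0.001,0],[0,-0.0233,-0.0221,0.001,0],[0,-0.0233,-0.0221,0.001,0],[0,-0.0233,-0.0221,0.001,0],[0,-0.0233,-0.0221,0.001,0],[0,0,0,0,0],[0,0,0,0,0]]]'
cat > nut.py <<'E'
from h import *
import sys
def blobs(c,im,n):
    # refine: dark hole centroids near network points
    g=cv2.cvtColor(im,cv2.COLOR_BGR2GRAY)
    for d in viewer.pinpoint('wrist',n)[:3]:
        u,v=d['xy'][0]*640,d['xy'][1]*400; p=at(c,u,v,.093)
        print(n,round(d['confidence'],2),round(u,1),round(v,1),p[:2].round(4))
c,im=shot('wrist',sys.argv[1])
blobs(c,im,'hole_a'); blobs(c,im,'nut_face')
plan()
E
python3 nut.py w3.png
```

```text
time: 8.2
eef_pos: [0.5208, -0.3688, 0.1659]
tcp_rot: [0.351, 0.936, 0.001, -0.002]
contact_force: [-0.8, 0.8, -3.3]
opening: 0.152
finger_force: 59.0
hole_a 0.94 324.5 81.0 [ 0.4515 -0.3044]
hole_a 0.91 321.9 124.2 [ 0.4731 -0.3256]
nut_face 0.84 321.4 101.3 [ 0.4606 -0.3152]
tcp [ 0.5214 -0.3664  0.1669] ty 49.03 d mm [0. 0. 0.] len 0 spin 0 q6 -93.3 F [-0.2  0.5 -2.6] t 8.3
```

View pics/w3.png

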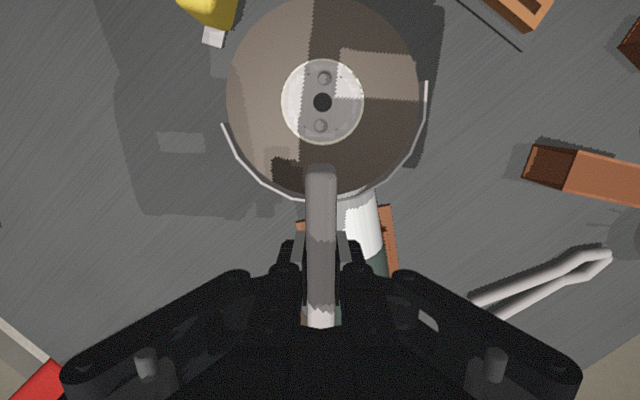

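```bash
python3 -m handwheel '[[[0,0,0,0,0],[0,0,0,0,0],[0,0,0,0,0]]]' | sed -n 2p
cat > nut2.py <<'E'
from h import *
import sys
st=get_state(); c,im=shot('wrist'); g=cv2.cvtColor(im,cv2.COLOR_BGR2GRAY)
H=[(d['xy'][0]*640,d['xy'][1]*400) for d in viewer.pinpoint('wrist','hole_a')[:2]]
H.sort(key=lambda h:h[1])
# rectified view of nut plane, 0.1 mm/px*... centred on mean
P=np.mean([at(c,*h,.093) for h in H],0)
m=R.from_quat(st['tcp_rot']).as_matrix(); T=np.array(st['eef_pos'])
s=.03; grid=np.array([[proj(c,P+m[:,0]*(-i/200*s)+m[:,1]*(j/200*s)) for j in range(-200,201)] for i in range(-200,201)],np.float32)
w=cv2.remap(im,grid[...,0],grid[...,1],cv2.INTER_CUBIC)
for k in range(0,401,50): cv2.line(w,(k,200-3),(k,203),(0,0,255),1); cv2.line(w,(197,k),(203,k),(0,0,255),1)
cv2.imwrite('pics/'+sys.argv[1],w)
for h in H: print('hole',np.round(h,1),at(c,*h,.093).round(4))
a,b=[at(c,*h,.093) for h in H]; d=a-b
print('centre',P.round(4),'tool mm',(m.T@(P-T)*1e3).round(1),'line ang',round(np.degrees(np.arctan2(d[1],d[0])),1),'bar',round(yaw(st)+90,1))
plan()
E
python3 nut2.py n1.png
```

```text
eef_pos: [0.5221, -0.3669, 0.1685]
hole [321.1  78.9] [ 0.45   -0.3036  0.093 ]
hole [318.5 125.6] [ 0.4736 -0.3267  0.093 ]
centre [ 0.4618 -0.3151  0.093 ] tool mm [79.5 -0.4 75.5] line ang 135.7 bar 139.0
tcp [ 0.5221 -0.3673  0.1686] ty 48.99 d mm [0. 0. 0.] len 0 spin 0 q6 -93.2 F [ 0.1  0.  -2. ] t 8.7
```

View pics/n1.png

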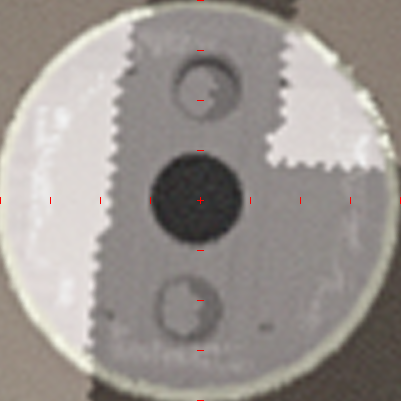

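Rectified nut (6.67 px/mm): holes at (206,87) and (188,308), centre (197,198), so the hole line is tilted +4.6° relative to the tool. Moving over it.

```bash
python3 -m handwheel '[[[0,0.0194,-0.0003,0,0],[0,0.0194,-0.0003,0,0],[0,0.0194,-0.0003,0,0],[0,0.0193,-0.0003,0,0],[0,0,0,0.015,4.6],[0,0,0,0.015,0],[0,0,0,0.012,0],[0,0,0,0,0],[0,0,0,0,0],[0,0,0,0,0],[0,0,0,0,0]]]' | head -4
python3 -c "
from h import *
# target: N in world from tool mm (79.9,-1.0) at old pose
T=np.array([.5221,-.3673]);a=np.radians(49.0);y=np.array([np.cos(a),np.sin(a)]);x=np.array([-y[1],y[0]])
t=T+x*.0774-y*.0012; print(t)
plan(t[0],t[1],.1225,44.4)"
```

```text
time: 9.62
eef_pos: [0.4633, -0.3185, 0.1274]
tcp_rot: [0.388, 0.922, -0.0, 0.001]
contact_force: [-0.3, -0.1, -1.2]
[ 0.46289821 -0.31742668]
tcp [ 0.4633 -0.3185  0.1274] ty 44.34 d mm [1.1 0.4 4.9] len 5 spin -0.1 q6 -89.2 F [-0.3 -0.1 -1.2] t 9.6
```

```bash
python3 -m handwheel '[[[0,0.0011,0.0004,0.003,0],[0,0,0,0.002,0],[0,0,0,0.002,0],[0,0,0,0.002,0],[0,0,0,0,0],[0,0,0,0,0]]]' | sed -n 2,4p
python3 -m handwheel '[[[0,0,0,0.002,0],[0,0,0,0.002,0],[0,0,0,0,0],[0,0,0,0,0]]]' | sed -n 2,4p
```

```text
eef_pos: [0.4621, -0.3167, 0.1171]
tcp_rot: [0.388, 0.922, 0.0, -0.0]
contact_force: [-1.4, -0.5, -2.2]
eef_pos: [0.4621, -0.3167, 0.1131]
tcp_rot: [0.388, 0.922, 0.0, -0.0]
contact_force: [-0.8, -0.0, -1.2]
```

```bash
python3 -m handwheel '[[[0,0,0,0.002,0],[0,0,0,0.001,0],[0,0,0,0,0],[0,0,0,0,0],[0,0,0,0,0],[0,0,0,0,0]]]' 90 | sed -n 2,4p
python3 -m handwheel '[[[0,0,0,0,4],[0,0,0,0,4],[0,0,0,0,0],[0,0,0,0,0]]]' | sed -n 2,4p
python3 -c "
from h import *
plan(); print(get_state()['wrist_torque'])"
```

```text
eef_pos: [0.4624, -0.317, 0.1107]
tcp_rot: [0.388, 0.922, -0.0, 0.0]
contact_force: [0.0, -0.8, -0.7]
eef_pos: [0.4624, -0.3171, 0.1106]
tcp_rot: [0.451, 0.893, -0.0, 0.0]
contact_force: [-0.0, -0.9, -0.2]
tcp [ 0.4624 -0.3171  0.1106] ty 36.44 d mm [0. 0. 0.] len 0 spin 0 q6 -81.2 F [-0.  -0.9 -0.2] t 11.3
[-0.21598136 -0.03463282  0.13234927]
```

```bash
python3 -m handwheel '[[[0,0,-0.0003,0,7],[0,0,-0.0003,0,7],[0,0,-0.0003,0,7],[0,0,-0.0003,0,7],[0,0,-0.0003,0,7],[0,0,-0.0003,0,7],[0,0,-0.0003,0,7],[0,0,-0.0003,0,7],[0,0,-0.0003,0,7],[0,0,-0.0003,0,7],[0,0,0,0,0],[0,0,0,0,0]]]' | sed -n 2,6p
python3 -c "
from h import *
plan(); print(get_state()['wrist_torque'])"
```

```text
eef_pos: [0.4601, -0.3172, 0.1107]
tcp_rot: [0.881, 0.474, 0.001, 0.001]
contact_force: [1.6, -1.1, -1.6]
opening: 0.147
finger_force: 89.2
tcp [ 0.4601 -0.3172  0.1107] ty -33.46 d mm [0. 0. 0.] len 0 spin 0 q6 -11.6 F [ 1.6 -1.1 -1.6] t 12.3
[-0.20934636 -0.39586535 -0.03217611]
```

```bash
python3 -m handwheel '[[[0,0,-0.0003,0,7],[0,0,-0.0003,0,7],[0,0,-0.0003,0,7],[0,0,-0.0003,0,7],[0,0,0,0,0]]]' | sed -n 2,4p
python3 -c "
from h import *
plan(); print(get_state()['wrist_torque'])"
python3 -m handwheel '[[[0,0,-0.0001,0,3],[0,0,-0.0001,0,3],[0,0,0,0,0],[0,0,0,0,0]]]' | sed -n 2,4p
python3 -c "
from h import *
plan(); print(get_state()['wrist_torque'])"
python3 -m handwheel '[[[0,0,-0.0001,0,3],[0,0,-0.0001,0,3],[0,0,0,0,0],[0,0,0,0,0]]]' | sed -n 2,4p
python3 -c "
from h import *
plan(); print(get_state()['wrist_torque'])"
```

```text
eef_pos: [0.4594, -0.3166, 0.1107]
tcp_rot: [0.969, 0.245, 0.001, 0.001]
contact_force: [3.3, -1.2, -1.7]
tcp [ 0.4594 -0.3166  0.1107] ty -61.62 d mm [0. 0. 0.] len 0 spin 0 q6 16.6 F [ 3.3 -1.2 -1.7] t 12.7
[-0.29401236 -0.67197855  0.07984678]
eef_pos: [0.4592, -0.3164, 0.1107]
tcp_rot: [0.981, 0.196, 0.001, 0.001]
contact_force: [4.0, -1.7, -1.1]
tcp [ 0.4592 -0.3164  0.1107] ty -67.42 d mm [0. 0. 0.] len 0 spin 0 q6 22.4 F [ 4.  -1.7 -1.1] t 13.0
[-0.27062811 -0.93096557  0.12246664]
eef_pos: [0.4591, -0.3162, 0.1107]
tcp_rot: [0.989, 0.145, 0.001, 0.001]
contact_force: [5.9, -0.7, -1.3]
tcp [ 0.4591 -0.3162  0.1107] ty -73.36 d mm [0. 0. 0.] len 0 spin 0 q6 28.4 F [ 5.9 -0.7 -1.3] t 13.4
[-0.25999474 -0.95218     0.49305417]
```

```bash
for i in 1; do python3 -m handwheel '[[[0,0.0006,0,0,2],[0,0,0,0,2],[0,0,0,0,0],[0,0,0,0,0]]]' >/dev/null
python3 -c "
from h import *
plan(); print(get_state()['wrist_torque'])"; done
python3 -m handwheel '[[[0,0.0003,-0.0001,0,2],[0,0,-0.0001,0,2],[0,0,0,0,0],[0,0,0,0,0]]]' >/dev/null
python3 -c "
from h import *
plan(); print(get_state()['wrist_torque'])"
```

```text
tcp [ 0.4592 -0.3161  0.1107] ty -77.19 d mm [0. 0. 0.] len 0 spin 0 q6 32.3 F [ 3.3 -0.6 -0.5] t 13.7
[-0.30091742 -0.78429278  1.72668066]
tcp [ 0.4592 -0.316   0.1108] ty -81.19 d mm [0. 0. 0.] len 0 spin 0 q6 36.4 F [ 2.6 -1.5  0.9] t 14.0
[-0.42325214 -0.62681356  2.76148424]
```

The moment has risen to 2.8 N m, so the nut is at its stop. I'll relieve it and look at the torque before lifting.

```bash
python3 -m handwheel '[[[0,0,0,0,-4],[0,0,0,0,-4],[0,0,0,0,-1.5],[0,0,0,0,0],[0,0,0,0,0]]]' >/dev/null
python3 -c "
from h import *
plan(); print(get_state()['wrist_torque'])"
```

```text
tcp [ 0.4593 -0.3161  0.1107] ty -72.46 d mm [0. 0. 0.] len 0 spin 0 q6 27.5 F [ 2.6 -3.9  0.5] t 14.4
[-0.75841764 -0.45147067  0.21345434]
```

```bash
python3 -m handwheel '[[[0,0,0,-0.004,0],[0,0,0,-0.006,0],[0,0,0,-0.01,0],[0,0,0,-0.02,0],[0,0,0,-0.02,0],[0,-0.02,0,0,0],[0,-0.02,0,0,0],[0,-0.02,0,0,0],[0,-0.02,0,0,0],[0,0,0,0,0],[0,0,0,0,0],[0,0,0,0,0]]]' |sed -n 2,5p
python3 nut2.py n2.png; python3 held.py w4.png .0175
python3 - <<'E'
import cv2,numpy as np
a=cv2.imread('pics/n2.png');b=cv2.imread('pics/w4.png')[140:340,260:380]
b=cv2.resize(b,None,fx=2,fy=2); b=np.pad(b,((0,1),(0,0),(0,0)))
cv2.imwrite('pics/m1.png',np.hstack([a,b]))
E
```

```text
eef_pos: [0.3827, -0.3389, 0.1698]
tcp_rot: [0.988, 0.154, -0.0, -0.002]
contact_force: [0.2, 0.5, -2.5]
opening: 0.151
hole [321.2  75.6] [ 0.4758 -0.3089  0.093 ]
hole [328.  120.1] [ 0.4474 -0.3234  0.093 ]
centre [ 0.4616 -0.3162  0.093 ] tool mm [82.   2.6 76.8] line ang 27.0 bar 17.7
tcp [ 0.3833 -0.3391  0.1701] ty -72.19 d mm [0. 0. 0.] len 0 spin 0 q6 19.3 F [-0.2  0.3 -3.4] t 15.6
spanner 0.8 319.2 230.3 [ 0.3851 -0.3372  0.1526] tool mm [ 2.3 -1.3 17.5]
tcp [ 0.3835 -0.3394  0.1702] ty -72.14 d mm [0. 0. 0.] len 0 spin 0 q6 19.3 F [ 0.7 -0.2 -2. ] t 15.7
```

View pics/m1.png

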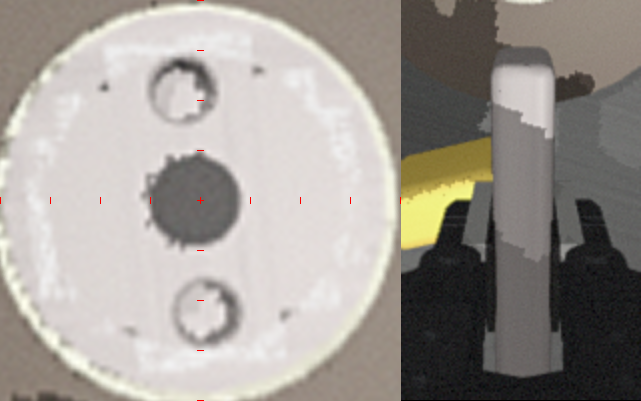

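Nut now: holes at (183,90) and (207,312), so it turned about 110° to the stop, and the bar still sits +2.4 mm along tool x. Returning the spanner.

```bash
python3 -c "
from h import *
plan(.4936,-.1139,.17,-73)"
```

```text
tcp [ 0.3835 -0.3394  0.1702] ty -72.14 d mm [ 174.  -180.9    0.4] len 251 spin 0.9 q6 19.3 F [ 0.7 -0.2 -2. ] t 15.7
```

```bash
python3 -m handwheel '[[[0,0.0217,-0.0226,0,0],[0,0.0217,-0.0226,0,0],[0,0.0217,-0.0226,0,0],[0,0.0217,-0.0226,0,0],[0,0.0217,-0.0226,0,0],[0,0.0217,-0.0226,0,0],[0,0.0217,-0.0226,0,0],[0,0.0217,-0.0226,0,0.9],[0,0,0,0.03,0],[0,0,0,0.03,0],[0,0,0,0.02,0],[0,0,0,0,0]]]' |sed -n 2,5p
python3 -m handwheel '[[[0,0,0,0.01,0],[0,0,0,0.005,0],[0,0,0,0,0],[0,0,0,0,0],[0,0,0,0,0]]]' |sed -n 2,5p
python3 -c "
from h import *
plan(.4936,-.1139,.0375,-73)"
```

```text
eef_pos: [0.4895, -0.1122, 0.0853]
tcp_rot: [0.989, 0.148, -0.004, -0.003]
contact_force: [-0.9, -0.6, -3.6]
opening: 0.148
eef_pos: [0.4938, -0.1151, 0.0766]
tcp_rot: [0.989, 0.147, 0.001, 0.001]
contact_force: [0.2, -0.9, -1.6]
opening: 0.143
tcp [ 0.4938 -0.1151  0.0766] ty -73.09 d mm [ 0.1 -1.3 39.1] len 39 spin -0.1 q6 48.5 F [ 0.2 -0.9 -1.6] t 17.1
```

```bash
python3 -m handwheel '[[[0,0,-0.0012,0.01,0],[0,0,0,0.01,0],[0,0,0,0.005,0],[0,0,0,0.002,0],[0,0,0,0,0],[0,0,0,0,0]]]' |sed -n 2,5p
python3 -m handwheel '[[[0,0,0,0.003,0],[0,0,0,0.003,0],[0,0,0,0.002,0],[0,0,0,0.002,0],[0,0,0,0,0],[0,0,0,0,0]]]' |sed -n 2,5p
```

```text
eef_pos: [0.4925, -0.1134, 0.048]
tcp_rot: [0.989, 0.147, -0.0, -0.0]
contact_force: [0.3, -0.5, -2.3]
opening: 0.146
eef_pos: [0.4925, -0.1134, 0.0381]
tcp_rot: [0.989, 0.147, -0.0, -0.0]
contact_force: [-0.1, -0.1, -1.9]
opening: 0.143
```

```bash
python3 -m handwheel '[[[0,0,0,0.001,0],[0,0,0,0,0],[0.02,0,0,0,0],[0.03,0,0,0,0],[0.05,0,0,0,0],[0.06,0,0,0,0],[0.06,0,0,0,0],[0.06,0,0,0,0],[0.06,0,0,-0.02,0],[0.06,0,0,-0.03,0],[0.06,0,0,-0.035,0],[0.06,0,0,-0.035,0]]]' 30|sed -n 2,5p
python3 -m handwheel '[[[0.06,0,0,-0.035,0],[0.06,0,0,-0.035,0],[0.06,0,0,0,0],[0.06,0,0,0,0]]]' |sed -n 2,2p
python3 sp.py w5.png
cat > parts.py <<'E'
from h import *
c,im=shot('wrist','pw.png')
for n,z in [('spare_nut',.014),('flange',.01),('spacer',.026),('backing_pad',.012),('tray',.003)]:
    for d in viewer.outline_of('wrist',n)[:4]:
        m=np.argwhere(d['mask'])[:,::-1].astype(np.float32)
        if len(m)<30 or d['confidence']<.3: continue
        (u,v),(w,h),a=cv2.minAreaRect(m); p=at(c,u,v,z); q=np.array([at(c,*b,z) for b in cv2.boxPoints(((u,v),(w,h),a))])
        col=im[int(v)-3:int(v)+4]; b=im[d['mask']].mean(0).round()
        print(n,round(d['confidence'],2),(round(u),round(v)),q.mean(0)[:2].round(4),[round(np.linalg.norm(q[i+1]-q[i])*1e3) for i in (0,1)],'bgr',b)
plan()
E
python3 parts.py
```

```text
eef_pos: [0.4918, -0.1132, 0.158]
tcp_rot: [0.989, 0.147, -0.001, -0.001]
contact_force: [0.9, -0.7, 0.5]
opening: 0.701
eef_pos: [0.494, -0.1141, 0.2305]
stand 0.8 319.0 166.7 [ 0.4977 -0.1114]
spanner 0.95 316.7 172.1 [ 0.4936 -0.1096]
pin_a 0.7 319.4 158.3 [ 0.5101 -0.1083]
pin_a 0.64 320.7 181.6 [ 0.4812 -0.1188]
pin_a 0.29 394.1 22.1 [ 0.6876 -0.145 ]
spanner 0.95 (320, 177) [ 0.492  -0.1138] [np.float64(17.1), np.float64(96.9)] long ang -162.7
stand 0.71 (479, 257) [ 0.4426 -0.3664] [np.float64(67.0), np.float64(77.1)] long ang -83.6
stand 0.64 (320, 176) [ 0.4884 -0.1149] [np.float64(18.4), np.float64(105.7)] long ang -162.7
tcp [ 0.4917 -0.1131  0.2254] ty -73.07 d mm [0. 0. 0.] len 0 spin 0 q6 48.6 F [-1.2 -0.4 -0.1] t 19.8
spare_nut 0.74 (174, 88) [0.5384 0.0852] [47, 44] bgr [169. 170. 176.]
flange 0.78 (230, 186) [ 0.4374 -0.0033] [46, 47] bgr [168. 170. 175.]
spacer 0.97 (126, 214) [0.3642 0.118 ] [52, 33] bgr [ 85. 160. 172.]
spacer 0.81 (200, 234) [0.3665 0.0167] [49, 33] bgr [ 39.  41. 119.]
spacer 0.6 (166, 170) [0.4396 0.0741] [46, 32] bgr [136. 138. 143.]
backing_pad 0.78 (243, 107) [0.5393 0.0009] [50, 51] bgr [49. 51. 53.]
backing_pad 0.74 (322, 175) [ 0.4849 -0.1154] [16, 105] bgr [177. 178. 184.]
backing_pad 0.66 (265, 241) [ 0.3752 -0.0678] [12, 31] bgr [48. 51. 53.]
backing_pad 0.64 (182, 12) [0.6225 0.0931] [40, 24] bgr [47. 49. 50.]
tray 0.67 (49, 96) [0.4741 0.2563] [133, 238] bgr [172. 174. 180.]
tcp [ 0.4925 -0.1134  0.227 ] ty -73.07 d mm [0. 0. 0.] len 0 spin 0 q6 48.6 F [0.3 0.4 0.8] t 20.1
```

View pics/w5.png

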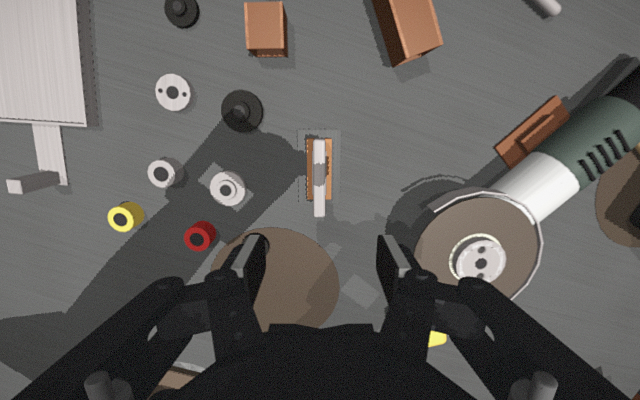

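Spanner stands upright in the stand at (319,178). Parts seen: spare_nut (173,92), pad (242,110), spacer (166,172), flange (227,189). Now the spare nut, with the fingers turned toward the tray's x axis; I also measure tray and rack from the top camera.

```bash
python3 -m handwheel '[[[0.06,0,0,0,-7.1],[0.06,0,0,0,-7.1],[0.06,0,0,0,-7.1],[0.06,0,0,0,-7.1],[0.06,0,0,0,-7.1],[0.06,0,0,0,-7.1],[0.06,0,0,0,-7.1],[0.06,0,0,0,-7.1],[0.06,0,0,0,-7.1],[0.06,0,0,0,-7.1],[0.06,0,0,0,-7.1],[0.06,0,0,0,-4.9]]]'|head -1
python3 - <<'E'
from h import *
plan(.537,.086,.15,10)
c,im=shot('top','top2.png')
for n,z in[('tray',.022),('rack',.074)]:
    d=viewer.outline_of('top',n)[0]; m=d['mask'].astype(np.uint8)
    if n=='tray': m=cv2.morphologyEx(m,cv2.MORPH_OPEN,np.ones((31,31),np.uint8))
    pts=np.argwhere(m)[:,::-1].astype(np.float32); r=cv2.minAreaRect(pts); q=np.array([at(c,*b,z) for b in cv2.boxPoints(r)])
    e=q[1]-q[0]; f=q[2]-q[1]
    print(n,d['confidence'],q.mean(0).round(4),q[:,:2].round(3).tolist(),[round(np.linalg.norm(k)*1e3) for k in(e,f)],[round(np.degrees(np.arctan2(k[1],k[0])),1) for k in(e,f)])
a=im[30:280,190:310]; cv2.imwrite('pics/crop3.png',cv2.resize(a,None,fx=2.4,fy=2.4,interpolation=cv2.INTER_CUBIC))
E
```

```text
time: 21.05
tcp [ 0.4926 -0.1135  0.2273] ty 10.25 d mm [188.4  79.2  77.3] len 218 spin 0.2 q6 -34.7 F [1.  0.  0.3] t 21.1
tray 0.81 [0.5375 0.2744 0.022 ] [[0.628, 0.351], [0.627, 0.2], [0.447, 0.199], [0.448, 0.347]] [151, 181] [np.float64(-90.4), np.float64(-179.4)]
rack 0.81 [0.7708 0.2318 0.074 ] [[0.886, 0.327], [0.884, 0.139], [0.656, 0.138], [0.657, 0.323]] [188, 228] [np.float64(-90.5), np.float64(-179.8)]
```

View pics/crop3.png

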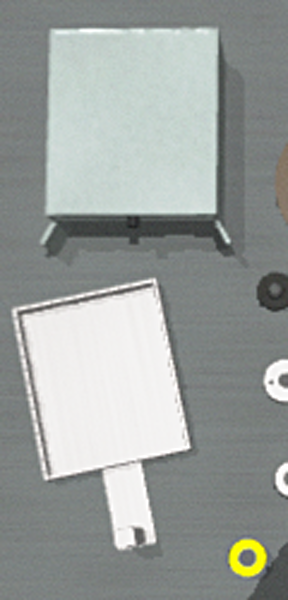

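```bash
python3 - <<'E'
from h import *
c=cam('top')
g=lambda p,z: at(c,p[0]/2.4+190,p[1]/2.4+30,z)[:2]
q=np.array([g(p,.022) for p in[(12,309),(157,279),(190,449),(46,479)]])
print('tray',q.mean(0).round(4),q.round(4).tolist()); ax=(q[0]+q[1]-q[2]-q[3])/2; print('len',np.linalg.norm(ax),'yaw',np.degrees(np.arctan2(ax[1],ax[0])))
print('post top',g((132,536),.06), 'tongue end mid',g((136,549),.003))
r=np.array([g(p,.074) for p in[(50,28),(219,28),(218,216),(46,216)]]); print('rack',r.round(4).tolist(),'mid',r.mean(0)); ax=(r[0]+r[1]-r[2]-r[3])/2; print(np.linalg.norm(ax),'yaw',np.degrees(np.arctan2(ax[1],ax[0])))
for p in [(40,242),(230,243)]: print('cheek tip',g(p,.0),g(p,.052))
E
python3 -m handwheel '[[[0.06,0.0314,0.0132,0,0],[0.06,0.0314,0.0132,0,0],[0.06,0.0314,0.0132,0.015,0],[0.06,0.0314,0.0132,0.02,0],[0.06,0.0314,0.0132,0.02,0],[0.06,0.0314,0.0132,0.02,0],[0.06,0,0,0,0],[0.06,0,0,0,0],[0.06,0,0,0,0]]]'|head -2
cat > one.py <<'E'
from h import *
import sys
n,zo,zt=sys.argv[1],0.,float(sys.argv[2])
c=cam('wrist'); viewer.read_camera('wrist')
for d in viewer.pinpoint('wrist',n)[:3]:
    u,v=d['xy'][0]*640,d['xy'][1]*400; print('pp',round(d['confidence'],2),round(u),round(v),at(c,u,v,0)[:2].round(4))
for d in viewer.outline_of('wrist',n)[:3]:
    m=np.argwhere(d['mask'])[:,::-1].astype(np.float32); 
    if len(m)<30: continue
    q=np.array([at(c,*b,zt) for b in m]); k=cv2.minEnclosingCircle((q[:,:2]*1e3).astype(np.float32))
    print('ol',round(d['confidence'],2),m.mean(0).round(),np.round(np.array(k[0])/1e3,4),'diam',round(2*k[1],1))
plan()
E
python3 one.py spare_nut .014
```

```text
tray [0.5389 0.2753] [[0.6114, 0.3684], [0.642, 0.2194], [0.466, 0.1838], [0.4364, 0.3294]]
len 0.17943597597683522 yaw 11.986504790272065
post top [0.37912042 0.23404227] tongue end mid [0.36513606 0.24082033]
rack [[0.8864, 0.3203], [0.8851, 0.1506], [0.6924, 0.1508], [0.6935, 0.3207]] mid [0.78935385 0.23559356]
0.19278680778754156 yaw -0.07881995970120462
cheek tip [0.68782347 0.34747188] [0.67344709 0.33240629]
cheek tip [0.68539636 0.14634647] [0.6711382  0.14107691]
time: 21.95
eef_pos: [0.5383, 0.0857, 0.1525]
pp 0.97 319 178 [0.5354 0.0909]
ol 0.55 [320. 182.] [0.5355 0.0896] diam 46.5
tcp [0.5389 0.0847 0.1536] ty 9.8 d mm [0. 0. 0.] len 0 spin 0 q6 -11.5 F [-0.5 -0.3  1. ] t 22.1
```

```bash
python3 -c "
from h import *
plan(.5368,.089,.003,9.8)"
```

```text
tcp [0.5389 0.0847 0.1536] ty 9.8 d mm [  4.7  -1.7 150.6] len 151 spin 0.0 q6 -11.5 F [-0.5 -0.3  1. ] t 22.1
```

```bash
python3 -m handwheel '[[[0.065,0.0047,-0.0017,0.035,0],[0.065,0,0,0.035,0],[0.065,0,0,0.03,0],[0.065,0,0,0.025,0],[0.065,0,0,0.015,0],[0.065,0,0,0.0095,0],[0.065,0,0,0,0],[0,0,0,0,0],[0,0,0,0,0],[0,0,0,0,0],[0,0,0,0,0],[0,0,0,0,0]]]' 40|sed -n 2,6p
python3 -m handwheel '[[[0,0,0,-0.02,0],[0,0,0,-0.03,0],[0,0,0,-0.03,0],[0,0,0,-0.03,0],[0,0,0,0,0],[0,0,0,0,0]]]'|sed -n 2,6p
python3 -c "
from h import *
a=np.radians(12);X=np.array([np.cos(a),np.sin(a)]);Y=np.array([-X[1],X[0]]);O=np.array([.539,.2753])
for n,p in dict(nut=(.04,.038),pad=(.04,-.038),fl=(-.04,.038),sp=(-.045,-.04)).items(): print(n,(O+p[0]*X+p[1]*Y).round(4))
t=O+.04*X+.038*Y
plan(t[0],t[1],.11,12)"
```

```text
eef_pos: [0.5375, 0.0899, 0.005]
tcp_rot: [0.643, 0.766, 0.001, 0.002]
contact_force: [-0.2, -2.1, 5.1]
opening: 0.478
finger_force: 41.1
eef_pos: [0.537, 0.0903, 0.1152]
tcp_rot: [0.643, 0.766, 0.002, 0.002]
contact_force: [-0.5, -0.3, -2.5]
opening: 0.479
finger_force: 40.9
nut [0.5702 0.3208]
pad [0.586  0.2464]
fl [0.492  0.3042]
sp [0.5033 0.2268]
tcp [0.537  0.0903 0.1152] ty 9.94 d mm [221.3  72.5   5.4] len 233 spin -2.1 q6 -11.1 F [-0.5 -0.3 -2.5] t 23.6
```

```bash
python3 -m handwheel '[[[0,0.0316,0.0104,0,0],[0,0.0316,0.0104,0,0],[0,0.0316,0.0104,0,0],[0,0.0316,0.0104,0,0],[0,0.0316,0.0104,0,0],[0,0.0316,0.0104,0,0],[0,0.0316,0.0104,0,-2],[0,0,0,0,0],[0,0,0,0,0]]]'|sed -n 2,6p
python3 - <<'E'
from h import *
c,im=shot('wrist','w6.png')
plan(.5702,.3208,.009,12)
E
```

```text
eef_pos: [0.5675, 0.3217, 0.11]
tcp_rot: [0.629, 0.778, -0.002, -0.001]
contact_force: [0.4, 0.3, -1.4]
opening: 0.481
finger_force: 40.9
tcp [0.5675 0.3205 0.1102] ty 12.0 d mm [-1.000e-01  3.100e+00  1.012e+02] len 101 spin 0.0 q6 8.6 F [ 0.3  0.2 -0.6] t 24.4
```

View pics/w6.png

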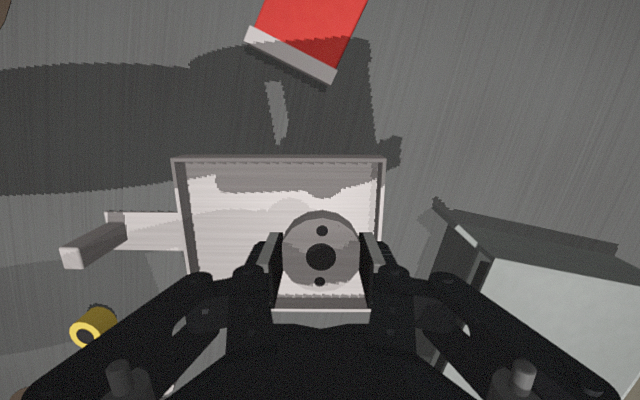

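```bash
python3 - <<'E'
from h import *
c=cam('wrist')
L,Rr=at(c,172,158,.022),at(c,386,158,.022); X=(Rr-L)/np.linalg.norm(Rr-L); Y=np.array([-X[1],X[0],0])
B=at(c,320,310,.022)
O=(L+Rr)/2-.075*Y; print(L[:2],Rr[:2],np.linalg.norm(Rr-L),'yaw',np.degrees(np.arctan2(X[1],X[0])),'O',O[:2].round(4),'depth',(L-B)@Y)
t=O+.04*X+.036*Y; plan(t[0],t[1],.009,None)
E
```

```text
[0.43839958 0.33076049] [0.61181613 0.3673817 ] 0.177241121337915 yaw 11.924234702195617 O [0.5406 0.2757] depth 0.14786483908083223
tcp [0.5675 0.3205 0.1102] ty 12.0 d mm [ -2.2   4.8 101.2] len 101 spin 0 q6 8.6 F [ 0.3  0.2 -0.6] t 24.4
```

The nut is in the grip at (321,257) over the tray, and the tray's +y corners at (172,158) and (386,158) confirm its pose. Setting it down.

```bash
python3 -m handwheel '[[[0,-0.002,0.003,0.03,0],[0,0,0,0.03,0],[0,0,0,0.025,0],[0,0,0,0.01,0],[0,0,0,0.0055,0],[0,0,0,0,0],[0,0,0,0,0],[0.055,0,0,0,0],[0.055,0,0,0,0],[0.055,0,0,0,0],[0.055,0,0,-0.03,0],[0.055,0,0,-0.04,0]]]'|sed -n 2,6p
python3 -m handwheel '[[[0.055,0,0,-0.04,0],[0.06,0,0,0,0],[0.06,0,0,0,0]]]'|sed -n 2,4p
python3 -c "
from h import *
plan(.539,.0015,.15,12)"
```

```text
eef_pos: [0.5695, 0.3181, 0.079]
tcp_rot: [0.63, 0.777, -0.004, -0.002]
contact_force: [0.9, 1.1, 1.2]
opening: 0.641
finger_force: 0.0
eef_pos: [0.5754, 0.3205, 0.128]
tcp_rot: [0.63, 0.777, 0.004, 0.003]
contact_force: [0.2, -0.4, -0.5]
tcp [0.5754 0.3205 0.128 ] ty 11.94 d mm [-304.5 -101.4  -23.4] len 322 spin -0.1 q6 8.4 F [ 0.2 -0.4 -0.5] t 25.6
```

```bash
python3 -m handwheel '[[[0.06,-0.0338,-0.0113,-0.0026,0],[0.06,-0.0338,-0.0113,-0.0026,0],[0.06,-0.0338,-0.0113,-0.0026,0],[0.06,-0.0338,-0.0113,-0.0026,0],[0.06,-0.0338,-0.0113,-0.0026,0],[0.06,-0.0338,-0.0113,-0.0026,0],[0.06,-0.0338,-0.0113,-0.0026,0],[0.06,-0.0338,-0.0113,-0.0026,0],[0.06,-0.0338,-0.0113,-0.0026,0],[0.06,0,0,0,0],[0.06,0,0,0,0],[0.06,0,0,0,0]]]'|sed -n 2,2p
python3 one.py backing_pad .012
```

```text
eef_pos: [0.5353, 0.0008, 0.1448]
pp 0.85 326 182 [0.5397 0.0053]
pp 0.81 439 109 [0.633  0.1006]
pp 0.76 156 203 [ 0.3639 -0.0553]
ol 0.91 [440. 110.] [0.6292 0.0983] diam 42.1
ol 0.77 [151. 205.] [ 0.3661 -0.054 ] diam 43.1
ol 0.69 [325. 185.] [0.5388 0.004 ] diam 53.6
tcp [0.5356 0.0018 0.1451] ty 12.03 d mm [0. 0. 0.] len 0 spin 0 q6 -22.7 F [0.8 0.  0.1] t 26.8
```

```bash
python3 -c "
from h import *
plan(.5393,.0045,.014,None)"
```

```text
tcp [0.5356 0.0018 0.1451] ty 12.03 d mm [  1.7   4.3 131.1] len 131 spin 0 q6 -22.7 F [0.8 0.  0.1] t 26.8
```

```bash
python3 -m handwheel '[[[0.05,0.0017,0.0042,0.03,0],[0.05,0,0,0.03,0],[0.05,0,0,0.03,0],[0.05,0,0,0.025,0],[0.05,0,0,0.011,0],[0.05,0,0,0.005,0],[0.05,0,0,0,0],[0,0,0,0,0],[0,0,0,0,0],[0,0,0,0,0],[0,0,0,0,0],[0,0,0,0,0]]]' 40|sed -n 2,6p
python3 -m handwheel '[[[0,0,0,-0.02,0],[0,0,0,-0.03,0],[0,0,0,-0.03,0],[0,0,0,-0.02,0],[0,0,0,0,0],[0,0,0,0,0]]]'|sed -n 2,6p
python3 -c "
from h import *
a=np.radians(12);X=np.array([np.cos(a),np.sin(a)]);Y=np.array([-X[1],X[0]]);O=np.array([.540,.2756])
for n,p in dict(pad=(.04,-.036),fl=(-.04,.036),sp=(-.045,-.038)).items(): print(n,(O+p[0]*X+p[1]*Y).round(4))
t=O+.04*X-.036*Y
plan(t[0],t[1],.11,12)"
```

```text
eef_pos: [0.5414, 0.0029, 0.0168]
tcp_rot: [0.63, 0.777, 0.001, 0.002]
contact_force: [-1.0, 1.4, 6.9]
opening: 0.248
finger_force: 39.3
eef_pos: [0.5405, 0.0029, 0.116]
tcp_rot: [0.63, 0.777, 0.001, 0.002]
contact_force: [-0.1, 0.1, -2.1]
opening: 0.247
finger_force: 39.4
pad [0.5866 0.2487]
fl [0.4934 0.3025]
sp [0.5039 0.2291]
tcp [0.5405 0.0029 0.116 ] ty 11.93 d mm [231.   95.9   6. ] len 250 spin -0.1 q6 -22.4 F [-0.1  0.1 -2.1] t 28.3
```

```bash
python3 -m handwheel '[[[0,0.033,0.0137,0,0],[0,0.033,0.0137,0,0],[0,0.033,0.0137,0,0],[0,0.033,0.0137,0,0],[0,0.033,0.0137,0,0],[0,0.033,0.0137,0,0],[0,0.033,0.0137,0,0],[0,0,0,0,0],[0,0,0,0,0],[0,0,0,0,0]]]'|sed -n 2,2p
python3 -c "
from h import *
plan(.5866,.2487,.021,12)"
```

```text
eef_pos: [0.5843, 0.2485, 0.1122]
tcp [0.5843 0.2485 0.1122] ty 11.96 d mm [-0.2  2.7 91.1] len 91 spin -0.0 q6 2.0 F [ 0.3 -0.7 -0.3] t 29.1
```

```bash
python3 -m handwheel '[[[0,0,0.001,0.03,0],[0,0,0,0.03,0],[0,0,0,0.02,0],[0,0,0,0.01,0],[0,0,0,0,0],[0,0,0,0,0],[0.035,0,0,0,0],[0.04,0,0,0,0],[0.045,0,0,0,0],[0.045,0,0,-0.03,0],[0.045,0,0,-0.04,0],[0.05,0,0,-0.03,0]]]'|sed -n 2,6p
python3 -c "
from h import *
plan(.437,-.002,.15,12)"
```

```text
eef_pos: [0.5874, 0.2494, 0.1277]
tcp_rot: [0.63, 0.777, 0.001, 0.001]
contact_force: [1.4, 0.3, -0.4]
opening: 0.585
finger_force: 0.0
tcp [0.5874 0.2494 0.1277] ty 11.94 d mm [-214.8 -199.1  -22.8] len 294 spin -0.1 q6 2.0 F [ 1.4  0.3 -0.4] t 30.1
```

```bash
python3 -m handwheel '[[[0.06,-0.0268,-0.0249,-0.0028,0],[0.06,-0.0268,-0.0249,-0.0028,0],[0.06,-0.0268,-0.0249,-0.0028,0],[0.06,-0.0268,-0.0249,-0.0028,0],[0.06,-0.0268,-0.0249,-0.0028,0],[0.06,-0.0268,-0.0249,-0.0028,0],[0.06,-0.0268,-0.0249,-0.0028,0],[0.06,-0.0268,-0.0249,-0.0028,0],[0.06,0,0,0,0],[0.06,0,0,0,0],[0.06,0,0,0,0]]]'|sed -n 2,2p
python3 one.py flange .01
```

```text
eef_pos: [0.4368, -0.0018, 0.1481]
pp 0.69 320 183 [ 4.355e-01 -4.000e-04]
pp 0.43 353 283 [ 0.4987 -0.1112]
ol 0.77 [319. 184.] [ 0.4348 -0.0006] diam 48.1
ol 0.42 [512. 347.] [ 0.7166 -0.1712] diam 146.7
tcp [ 0.4367 -0.001   0.1473] ty 12.03 d mm [0. 0. 0.] len 0 spin 0 q6 -25.5 F [-0.5 -0.3  0.8] t 31.2
```

```bash
python3 -m handwheel '[[[0.05,0.0005,-0.0015,0.03,0],[0.05,0,0,0.03,0],[0.05,0,0,0.03,0],[0.05,0,0,0.03,0],[0.05,0,0,0.011,0],[0.05,0,0,0.005,0],[0.05,0,0,0,0],[0,0,0,0,0],[0,0,0,0,0],[0,0,0,0,0],[0,0,0,0,0],[0,0,0,0,0]]]' 50|sed -n 2,6p
python3 -m handwheel '[[[0,0,0,-0.02,0],[0,0,0,-0.03,0],[0,0,0,-0.03,0],[0,0,0,-0.02,0],[0,0,0,0,0],[0,0,0,0,0]]]'|sed -n 2,6p
python3 -c "
from h import *
plan(.4934,.3025,.11,12)"
```

```text
eef_pos: [0.4361, -0.0017, 0.0128]
tcp_rot: [0.63, 0.777, 0.001, 0.001]
contact_force: [-0.9, 2.3, 6.4]
opening: 0.252
finger_force: 49.0
eef_pos: [0.4353, -0.0019, 0.1121]
tcp_rot: [0.63, 0.777, 0.001, 0.002]
contact_force: [-1.0, -0.3, -0.9]
opening: 0.251
finger_force: 49.1
tcp [ 0.4353 -0.0019  0.1121] ty 11.92 d mm [285.8 119.8   2. ] len 310 spin -0.1 q6 -25.6 F [-1.  -0.3 -0.9] t 32.7
```

```bash
python3 -m handwheel '[[[0,0.0357,0.015,0,0],[0,0.0357,0.015,0,0],[0,0.0357,0.015,0,0],[0,0.0357,0.015,0,0],[0,0.0357,0.015,0,0],[0,0.0357,0.015,0,0],[0,0.0357,0.015,0,0],[0,0.0357,0.015,0,0],[0,0,0,0,0],[0,0,0,0,0],[0,0,0,0,0]]]'|sed -n 2,2p
python3 -c "
from h import *
shot('wrist','w7.png')
plan(.4934,.3025,.018,12)"
```

```text
eef_pos: [0.4913, 0.3019, 0.1085]
tcp [0.4916 0.3014 0.109 ] ty 11.9 d mm [ 0.8  2.3 91. ] len 91 spin -0.1 q6 9.6 F [ 0.6 -0.1 -1.5] t 33.7
```

View pics/w7.png

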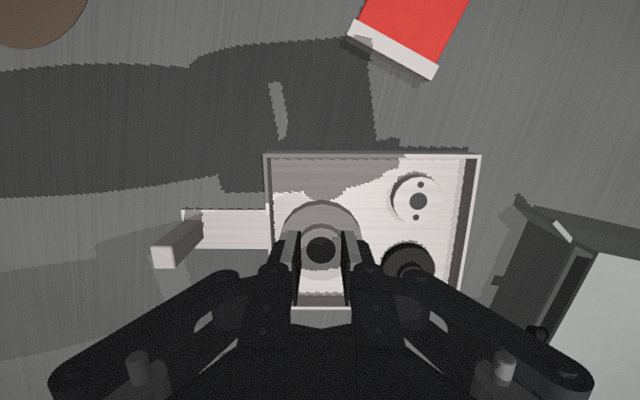

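The flange is in the grip at (321,248); the nut (416,200) and pad (408,265) lie in the tray. Setting the flange down, then on to the spacer.

```bash
python3 -m handwheel '[[[0,0.0008,0.002,0.03,0],[0,0,0,0.03,0],[0,0,0,0.02,0],[0,0,0,0.011,0],[0,0,0,0,0],[0,0,0,0,0],[0.035,0,0,0,0],[0.04,0,0,0,0],[0.045,0,0,0,0],[0.045,0,0,-0.03,0],[0.045,0,0,-0.04,0],[0.05,0,0,-0.03,0]]]'|sed -n 2,6p
python3 -c "
from h import *
plan(.438,.078,.15,12)"
```

```text
eef_pos: [0.4954, 0.3042, 0.1231]
tcp_rot: [0.63, 0.777, 0.001, 0.001]
contact_force: [0.9, -0.5, -0.6]
opening: 0.584
finger_force: 0.0
tcp [0.4954 0.3042 0.1231] ty 11.94 d mm [-209.4 -102.8  -27.2] len 235 spin -0.1 q6 9.6 F [ 0.9 -0.5 -0.6] t 34.7
```

```bash
python3 -m handwheel '[[[0.06,-0.0299,-0.0147,-0.0038,0],[0.06,-0.0299,-0.0147,-0.0038,0],[0.06,-0.0299,-0.0147,-0.0038,0],[0.06,-0.0299,-0.0147,-0.0038,0],[0.06,-0.0299,-0.0147,-0.0038,0],[0.06,-0.0299,-0.0147,-0.0038,0],[0.06,-0.0299,-0.0147,-0.0038,0],[0.06,0,0,0,0],[0.06,0,0,0,0],[0.06,0,0,0,0]]]'|sed -n 2,2p
python3 one.py spacer .026
```

```text
eef_pos: [0.4378, 0.078, 0.1476]
pp 0.78 241 221 [0.3601 0.0192]
pp 0.6 322 182 [0.4389 0.0811]
pp 0.6 252 120 [0.357  0.1289]
ol 0.93 [247. 123.] [0.3595 0.1265] diam 38.6
ol 0.87 [236. 224.] [0.3617 0.026 ] diam 45.1
ol 0.78 [319. 185.] [0.4348 0.0827] diam 38.7
tcp [0.4375 0.0788 0.1468] ty 12.03 d mm [0. 0. 0.] len 0 spin 0 q6 -15.0 F [0.3 0.1 0.3] t 35.6
```

```bash
python3 -m handwheel '[[[0.055,0.0033,-0.0003,0.035,0],[0.055,0,0,0.035,0],[0.055,0,0,0.035,0],[0.055,0,0,0.02,0],[0.055,0,0,0.01,0],[0.055,0,0,0.003,0],[0.055,0,0,0,0],[0,0,0,0,0],[0,0,0,0,0],[0,0,0,0,0],[0,0,0,0,0],[0,0,0,0,0]]]' 50|sed -n 2,6p
python3 -m handwheel '[[[0,0,0,-0.02,0],[0,0,0,-0.03,0],[0,0,0,-0.03,0],[0,0,0,-0.03,0],[0,0,0,0,0],[0,0,0,0,0]]]'|sed -n 2,6p
python3 -c "
from h import *
plan(.5039,.2291,.115,12)"
```

```text
eef_pos: [0.4382, 0.081, 0.0107]
tcp_rot: [0.63, 0.777, 0.001, 0.001]
contact_force: [-0.4, 1.3, 6.1]
opening: 0.385
finger_force: 50.3
eef_pos: [0.4378, 0.0808, 0.1208]
tcp_rot: [0.63, 0.777, 0.002, 0.002]
contact_force: [-1.0, -0.4, -2.3]
opening: 0.387
finger_force: 50.2
tcp [0.4378 0.0808 0.1208] ty 11.92 d mm [131.4  95.3   6.1] len 162 spin -0.1 q6 -14.6 F [-1.  -0.4 -2.3] t 37.1
```

```bash
python3 -m handwheel '[[[0,0.0263,0.0191,0,0],[0,0.0263,0.0191,0,0],[0,0.0263,0.0191,0,0],[0,0.0263,0.0191,0,0],[0,0.0263,0.0191,0,0],[0,0,0,0,0],[0,0,0,0,0],[0,0,0,0,0]]]'|sed -n 2,2p
python3 -c "
from h import *
plan(.5039,.2291,.015,12)"
```

```text
eef_pos: [0.501, 0.2288, 0.1164]
tcp [0.501  0.2288 0.1164] ty 11.96 d mm [ -0.2   3.4 101.4] len 101 spin -0.0 q6 2.1 F [ 0.1 -0.8 -1. ] t 37.8
```

```bash
python3 -m handwheel '[[[0,0,0.003,0.035,0],[0,0,0,0.03,0],[0,0,0,0.025,0],[0,0,0,0.011,0],[0,0,0,0,0],[0,0,0,0,0],[0.043,0,0,0,0],[0.045,0,0,0,0],[0.045,0,0,0,0],[0.045,0,0,-0.03,0],[0.045,0,0,-0.04,0],[0.05,0,0,-0.04,0]]]'|sed -n 2,6p
python3 - <<'E'
from h import *
shot('wrist','w8.png')
c,im=shot('top','top3.png')
a=np.radians(12);X=np.array([np.cos(a),np.sin(a)]);O=np.array([.540,.2756]); p=O-.165*X; print('post',p)
d=viewer.pinpoint('top','tray')[0]; print('tray pp',at(c,d['xy'][0]*640,d['xy'][1]*400,0)[:2])
d=viewer.pinpoint('top','rack')[0]; print('rack pp',at(c,d['xy'][0]*640,d['xy'][1]*400,0)[:2])
plan(p[0],p[1],.2)
b=cv2.imread('pics/w8.png')[120:360,120:520]
cv2.imwrite('pics/m2.png',np.hstack([cv2.resize(b,None,fx=1.2,fy=1.2),cv2.resize(im[140:260,180:280],(240,288))]))
E
```

```text
eef_pos: [0.5047, 0.2298, 0.1286]
tcp_rot: [0.63, 0.777, -0.001, -0.001]
contact_force: [1.9, 0.1, 0.4]
opening: 0.58
finger_force: 0.0
post [0.37860565 0.24129457]Traceback (most recent call last):
  File "<stdin>", line 5, in <module>
IndexError: list index out of range
```

```bash
python3 - <<'E'
from h import *
c,im=shot('top','top4.png')
for n,z in(('tray',0),('rack',0)):
  for d in viewer.pinpoint('top',n)[:2]: print(n,d['confidence'],at(c,d['xy'][0]*640,d['xy'][1]*400,z)[:2])
c=cam('wrist'); viewer.read_camera('wrist')
for n,z in(('tray',0),('rack',0)):
  for d in viewer.pinpoint('wrist',n)[:2]: print('w',n,d['confidence'],d['xy'],at(c,d['xy'][0]*640,d['xy'][1]*400,z)[:2])
plan(.3786,.2413,.2,102)
b=cv2.imread('pics/w8.png')[100:400,100:640]
t=cv2.resize(im[20:270,190:310],(240,500)); b=cv2.resize(b,None,fx=1,fy=1); b=np.pad(b,((0,200),(0,0),(0,0)))
cv2.imwrite('pics/m2.png',np.hstack([b,t]))
E
```

```text
rack 0.81 [0.69577657 0.22986745]
w tray 0.62 [0.5683, 0.3783] [0.53694538 0.27472123]
tcp [0.5044 0.2296 0.126 ] ty 11.93 d mm [  37.4 -120.9  -73.6] len 146 spin -90.1 q6 2.1 F [0.9 0.2 0. ] t 39.3
```

View pics/m2.png

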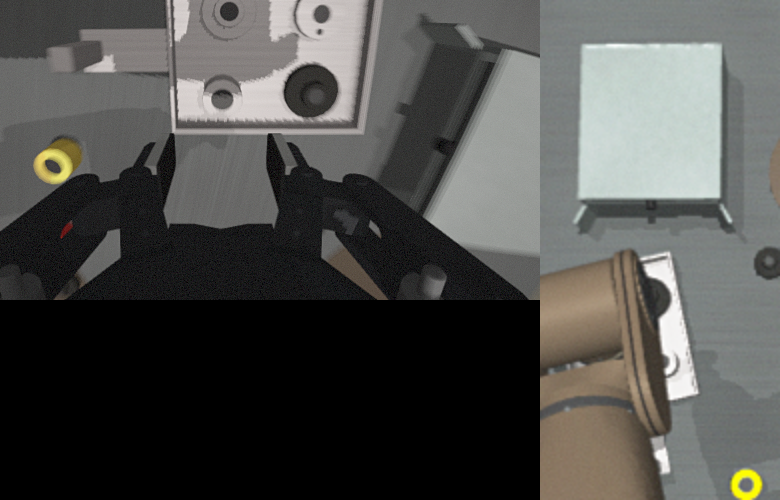

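All four parts lie in the tray: flange (229,12), nut (320,14), spacer (222,95) and pad (312,93). Now the post.

```bash
python3 -m handwheel '[[[0.06,0.0094,-0.0302,-0.006,0],[0.06,0.0094,-0.0302,-0.006,0],[0.06,0.0094,-0.0302,-0.006,0],[0.06,0.0094,-0.0302,-0.006,0],[0.06,0,0,0,-7.15],[0.06,0,0,0,-7.15],[0.06,0,0,0,-7.15],[0.06,0,0,0,-7.15],[0.06,0,0,0,-7.15],[0.06,0,0,0,-7.15],[0.06,0,0,0,-7.15],[0.06,0,0,0,-7.15]]]'|sed -n 2,2p
python3 -m handwheel '[[[0.06,0,0,0,-7.15],[0.06,0,0,0,-7.15],[0.06,0,0,0,-7.15],[0.06,0,0,0,-7.15],[0.06,0,0,0,-4.3],[0.06,0,0,0,0],[0.06,0,0,0,0]]]'|sed -n 2,2p
python3 - <<'E'
from h import *
c,im=shot('wrist','w9.png')
for n,z in(('tray',0),):
  for d in viewer.outline_of('wrist',n)[:2]:
    m=d['mask']; r=np.argwhere(m); print(n,d['confidence'],r.min(0),r.max(0))
plan(.3786,.2413,.025,102)
E
```

```text
eef_pos: [0.3789, 0.2415, 0.1505]
eef_pos: [0.3791, 0.2416, 0.1508]
tray 0.69 [174 257] [330 386]
tcp [0.3793 0.2417 0.1512] ty 101.94 d mm [  0.6  -0.2 126.2] len 126 spin -0.1 q6 -82.4 F [ 0.  -0.3  0.2] t 41.0
```

View pics/w9.png

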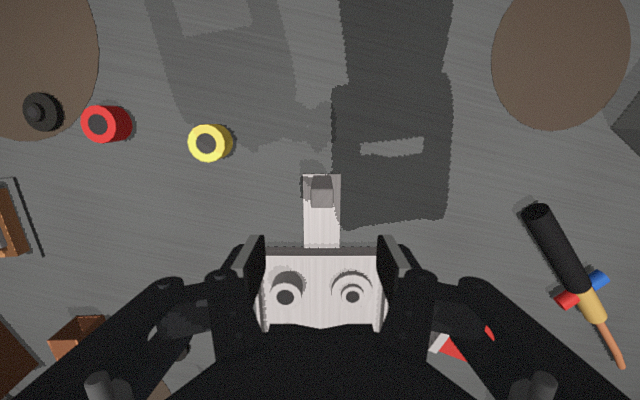

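```bash
python3 - <<'E'
from h import *
c=cam('wrist')
for v in(178,188,193,198,208): print(v,at(c,321,v,.06)[:2].round(4),at(c,321,v,0.003)[:2].round(4))
print(proj(c,[.3786,.2413,.06]))
E
cd pics; python3 -c "
import cv2;im=cv2.imread('w9.png');cv2.imwrite('crop4.png',cv2.resize(im[165:260,280:360],None,fx=5,fy=5))"
```

```text
178 [0.3604 0.2386] [0.3726 0.2412]
188 [0.369  0.2404] [0.3832 0.2435]
193 [0.3733 0.2413] [0.3886 0.2446]
198 [0.3777 0.2422] [0.394  0.2458]
208 [0.3865 0.2441] [0.4051 0.2481]
[319.74242999 198.81498615]
```

View pics/crop4.png

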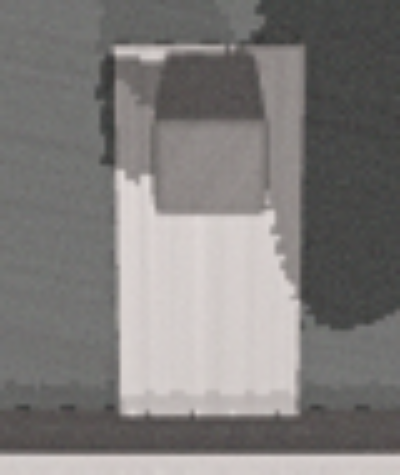

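The post top spans rows 189–208 at column 322, i.e. (0.378, 0.2425). Descending and gripping.

```bash
python3 -m handwheel '[[[0.06,0.001,0.001,0.035,0],[0.06,0,0,0.035,0],[0.06,0,0,0.03,0],[0.06,0,0,0.02,0],[0.06,0,0,0.006,0],[0.06,0,0,0,0],[0,0,0,0,0],[0,0,0,0,0],[0,0,0,0,0],[0,0,0,0,0],[0,0,0,0,0],[0,0,0,0,0]]]' 60|sed -n 2,6p
python3 -c "
from h import *
plan(.386,.2365,.025,90)"
```

```text
eef_pos: [0.3799, 0.2431, 0.0276]
tcp_rot: [-0.105, 0.995, 0.0, 0.002]
contact_force: [-0.4, -1.6, 6.1]
opening: 0.226
finger_force: 59.6
tcp [0.3799 0.2431 0.0276] ty 102.01 d mm [-4.6 -7.7  2.6] len 9 spin 12.0 q6 -82.3 F [-0.4 -1.6  6.1] t 42.0
```

```bash
python3 -m handwheel '[[[0,0,0,0,2],[0,0,0,0,2],[0,0,0,0,2],[0,0,0,0,2],[0,0,0,0,2],[0,0,0,0,2],[0,0,-0.003,0,0],[0,0,-0.0035,0,0],[0,0,0,0,0],[0,0,0,0,0],[0,0,0,0,0]]]' |sed -n 2,6p
python3 - <<'E'
from h import *
plan(.386,.2357,.025,90)
c,im=shot('top','top5.png')
cv2.imwrite('pics/crop5.png',cv2.resize(im[20:270,190:310],None,fx=2.4,fy=2.4,interpolation=cv2.INTER_CUBIC))
E
```

```text
eef_pos: [0.3804, 0.237, 0.0276]
tcp_rot: [-0.002, 1.0, 0.001, 0.002]
contact_force: [1.1, 3.4, 6.5]
opening: 0.222
finger_force: 59.9
tcp [0.3804 0.237  0.0276] ty 90.18 d mm [-5.6 -1.3  2.6] len 6 spin 0.2 q6 -71.3 F [1.1 3.4 6.5] t 42.9
```

View pics/crop5.png

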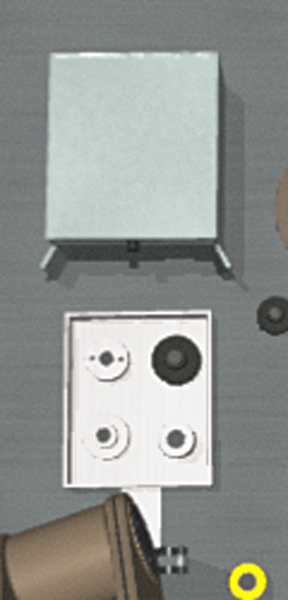

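```bash
python3 - <<'E'
from h import *
c=cam('top')
g=lambda p,z: at(c,p[0]/2.4+190,p[1]/2.4+20,z)[:2].round(4)
print('tray',[g(p,.022) for p in[(65.5,312),(212.5,312),(212.5,487),(64.5,487)]])
print('rack',[g(p,.074) for p in[(50,52),(219,52),(218,240),(47,240)]])
print('inner notch mid',g((133,246),.055))
E
```

```text
tray [array([0.6331, 0.3137]), array([0.6321, 0.162 ]), array([0.4516, 0.1609]), array([0.4525, 0.311 ])]
rack [array([0.8864, 0.3203]), array([0.8851, 0.1506]), array([0.6924, 0.1508]), array([0.6935, 0.3197])]
inner notch mid [0.6926 0.2384]
```

The tray is now square to the rack and about 1.5 mm left of its centre line, with all parts inside. Pushing in.

```bash
python3 -m handwheel '[[[0,-0.004,-0.0015,0,0.4],[0,-0.008,0,0,0],[0,-0.01,0,0,0],[0,-0.01,0,0,0],[0,-0.01,0,0,0],[0,-0.01,0,0,0],[0,-0.01,0,0,0],[0,-0.01,0,0,0],[0,-0.01,0,0,0],[0,-0.01,0,0,0],[0,-0.006,0,0,0],[0,0,0,0,0]]]' |sed -n 2,4p
python3 -m handwheel '[[[0,-0.004,0,0,0],[0,-0.008,0,0,0],[0,-0.01,0,0,0],[0,-0.01,0,0,0],[0,-0.01,0,0,0],[0,-0.01,0,0,0],[0,-0.01,0,0,0],[0,-0.006,0,0,0],[0,0,0,0,0]]]' |sed -n 2,4p
```

```text
eef_pos: [0.476, 0.2343, 0.0276]
tcp_rot: [0.004, 1.0, -0.0, -0.002]
contact_force: [-6.5, 0.1, 13.4]
eef_pos: [0.5439, 0.2337, 0.0276]
tcp_rot: [0.004, 1.0, -0.0, -0.002]
contact_force: [-5.8, 0.4, 12.4]
```

```bash
python3 -m handwheel '[[[0,-0.004,0,0,0],[0,-0.008,0,0,0],[0,-0.01,0,0,0],[0,-0.01,0,0,0],[0,-0.01,0,0,0],[0,-0.01,0,0,0],[0,-0.01,0,0,0],[0,-0.006,0,0,0],[0,0,0,0,0]]]' |sed -n 2,4p
python3 -m handwheel '[[[0,-0.003,0,0,0],[0,-0.003,0,0,0],[0,0,0,0,0],[0,0,0,0,0]]]' |sed -n 2,4p
```

```text
eef_pos: [0.612, 0.2332, 0.0276]
tcp_rot: [0.003, 1.0, -0.0, -0.002]
contact_force: [-4.7, 0.1, 10.5]
eef_pos: [0.6166, 0.2333, 0.0275]
tcp_rot: [0.003, 1.0, -0.0, -0.003]
contact_force: [-9.4, 0.6, 11.9]
```

```bash
for r in 1; do python3 -m handwheel '[[[0,-0.002,0,0,0],[0,-0.002,0,0,0],[0,0,0,0,0],[0,0,0,0,0]]]' |sed -n 2,4p; done
python3 -m handwheel '[[[0,-0.002,0,0,0],[0,-0.002,0,0,0],[0,0,0,0,0],[0,0,0,0,0]]]' |sed -n 2,4p
python3 - <<'E'
from h import *
c,im=shot('top','top6.png')
cv2.imwrite('pics/crop6.png',cv2.resize(im[20:220,190:310],None,fx=2.4,fy=2.4,interpolation=cv2.INTER_CUBIC))
E
```

```text
eef_pos: [0.6202, 0.2333, 0.0275]
tcp_rot: [0.003, 1.0, -0.0, -0.003]
contact_force: [-9.1, -0.0, 12.3]
eef_pos: [0.6242, 0.2333, 0.0275]
tcp_rot: [0.003, 1.0, -0.0, -0.003]
contact_force: [-8.8, 0.8, 11.9]
```

```bash
python3 -m handwheel '[[[0,-0.002,0,0,0],[0,-0.001,0,0,0],[0,0,0,0,0],[0,0,0,0,0]]]' |sed -n 2,4p
python3 -m handwheel '[[[0,-0.002,0,0,0],[0,-0.001,0,0,0],[0,0,0,0,0],[0,0,0,0,0]]]' |sed -n 2,4p
python3 -m handwheel '[[[0,-0.002,0,0,0],[0,-0.001,0,0,0],[0,0,0,0,0],[0,0,0,0,0]]]' |sed -n 2,4p
```

```text
eef_pos: [0.627, 0.2333, 0.0276]
tcp_rot: [0.003, 1.0, -0.0, -0.004]
contact_force: [-10.2, -0.8, 13.0]
eef_pos: [0.6278, 0.2334, 0.0275]
tcp_rot: [0.003, 1.0, -0.001, -0.007]
contact_force: [-16.4, -0.4, 17.2]
eef_pos: [0.6278, 0.2334, 0.0274]
tcp_rot: [0.003, 1.0, -0.001, -0.011]
contact_force: [-25.1, -2.1, 22.6]
```

Stop reached: the position holds at 0.628 while the force rises to 25 N. Relaxing, releasing and lifting off.

```bash
python3 -m handwheel '[[[0,0.003,0,0,0],[0,0.0015,0,0,0],[0,0,0,0,0],[0.03,0,0,0,0],[0.045,0,0,0,0],[0.055,0,0,0,0],[0.055,0,0,0,0],[0.055,0,0,-0.02,0],[0.055,0,0,-0.035,0],[0.055,0,0,-0.04,0],[0.055,0,0,-0.04,0],[0.055,0,0,0,0]]]' |sed -n 2,4p
python3 -m handwheel '[[[0.055,0.035,0,-0.03,0],[0.055,0.035,0,-0.03,0],[0.055,0.035,-0.035,0,0],[0.055,0,-0.041,0,0],[0.055,0,-0.041,0,0],[0.055,0,-0.041,0,0],[0.055,0,-0.041,0,0],[0.055,0,-0.041,0,0],[0.055,0,-0.041,0,0],[0.055,0,0,0,0],[0.055,0,0,0,0],[0.055,0,0,0,0]]]' |sed -n 2,4p
python3 - <<'E'
from h import *
c,im=shot('top','top7.png')
for r in(('rack',.074),('tray',0),('spanner',.02),('stand',0)):
  for d in viewer.pinpoint('top',r[0])[:1]: print(r[0],d['confidence'],at(c,d['xy'][0]*640,d['xy'][1]*400,r[1])[:2])
cv2.imwrite('pics/crop7.png',cv2.resize(im[30:280,180:430],None,fx=2.2,fy=2.2,interpolation=cv2.INTER_CUBIC))
E
```

```text
eef_pos: [0.6364, 0.234, 0.1718]
tcp_rot: [0.003, 1.0, 0.002, 0.009]
contact_force: [0.6, 0.4, 2.1]
eef_pos: [0.5363, -0.0419, 0.2146]
tcp_rot: [0.004, 1.0, 0.0, -0.0]
contact_force: [-0.5, 0.3, -1.0]
rack 0.72 [0.67234263 0.21534152]
tray 0.43 [ 0.46076423 -0.31779423]
```

View pics/crop7.png

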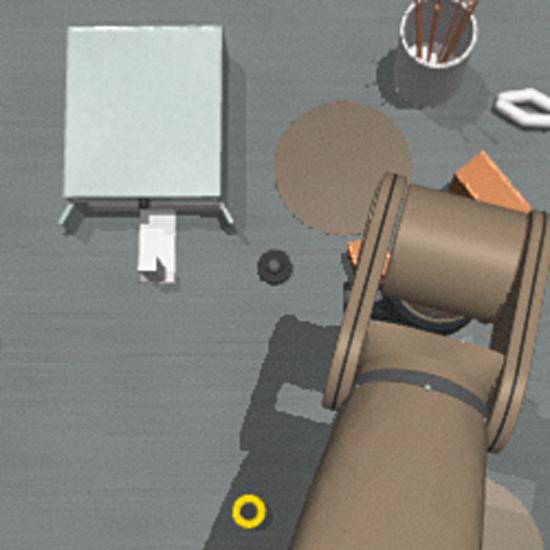

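```bash
python3 - <<'E'
from h import *
from plant import sign_off
c=cam('top'); 
print('tongue end',at(c,251.8,158.6,.003)[:2].round(4))
im=cv2.imread('pics/top7.png')
g=[at(c,180+x/2.2,30+283/2.2,.003)[1].round(4) for x in(139,175)]; print('tongue sides y',g,np.mean(g))
st=get_state(); print(st['time'],st['contact_force'].round(1))
print(sign_off())
E
```

```text
tongue end [0.6149 0.2314]
tongue sides y [np.float64(0.2531), np.float64(0.2119)] 0.23249999999999998
49.7167 [ 0.2 -0.2  0. ]
the job is handed in; nothing more can be done
None
```

Job handed in at 49.7 s, no verdict returned: nut turned to its stop, spanner back in its stand (not re-checked after the tray work), nut, flange, spacer and pad in the tray, tray against the back stop; but I viewed 18 pictures, over the limit of 14.

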